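# Snap ring onto the display spindle

## Task

The spindle of our turning display stands loose in the little vise: swing the vise crank clockwise until the jaw is tight on it. Then take the spreading pliers from their stand, spread the snap ring with their tips between its lugs, bring it over the top of the spindle and lower it level to the groove, and finish there, still holding the ring spread open round the groove with the pliers and clear of the spindle - do not let go, I will check it before it snaps in. Leave the other things where they are.

Things in the scene. Friction and masses are not known exactly. Their poses are not given: they have to be found in the camera images.
- vise: Small dark steel quick-action vise fixed to the table, base 70 x 240 x 18 mm. Origin under the bed; z up; the jaws close along its y. The fixed jaw (top 40 mm above the table) is at +y with its face at y = 37.5 mm; the sliding jaw comes from -y; the crank housing (50 x 50 mm, 46 mm high) is centred at y = -110 mm.
- jaw: The sliding steel jaw, 60 mm wide, top 37 mm above the table. Origin at the lower edge of its clamping face; it moves along the vise's +y, 8.6 mm per rad of crank, and meets the spindle's foot after about 12.5 mm.
- crank (a joint): Crank angle in rad: 0 open (as at every start), grows clockwise seen from above. The jaw meets the spindle at about 1.45 and the stop is at 1.55; a dry friction of 0.2 N m (4 N at the peg) keeps it where it is left. Tight means turned to the stop.
- crank_axis (a point): Point on the crank's vertical axis of rotation, 50 mm above the table.
- crank_peg (a point): Centre line of the upright round black crank peg (12 mm thick, 50 mm from the crank axis), 80 mm above the table; the peg's top is 90 mm and the crank arm's upper side 61 mm above the table.
- spindle: Loose steel axle stub standing upright on the vise bed (18 mm above the table) between the jaws: square foot 34 x 34 x 20 mm, above it a round shaft 32 mm thick, 63 mm high over all, with a groove 25 mm thick from 35 to 47 mm above its underside. Origin in the centre of its underside, z up along the shaft. 0.3 kg.
- groove (a point): On the spindle's axis at mid height of the groove, 41 mm above its underside.
- spindle_top (a point): Centre of the spindle's flat top.
- ring: Steel snap ring lying flat, 52 mm across, 6 mm thick round wire, 30 g. Origin at the ring's centre on its underside, z up; its gap and two upright lugs are on the -x side. The lugs (13 mm long along x, 5 mm thick, 14 mm high from the underside) stand at x = -27.5 mm, their inner faces 24 mm apart at rest. Inside, two short nibs reach to 14 mm from the centre, so it passes over the 32 mm shaft only when spread; the wire's inner radius is 20 mm.
- ring_center (a point): Centre of the ring, 3 mm above the underside (about the middle of the wire).
- ring_l (a joint): How far the ring's +y half is spread, rad about a vertical hinge at the back of the ring (24 mm behind the centre): 0 at rest, stop at 0.3. The halves open equally. At 0.2 each lug has moved 10 mm outwards and the nibs clear the shaft by about 3 mm; it springs back with about 5 N at the lugs then.
- ring_r (a joint): The same for the ring's -y half.
- pliers: Reverse-action pliers standing upright, tips down, in the stand; squeezing the handles spreads the tips. 170 mm long over all, 100 g. Origin at the tips' lower end, midway between them; z up towards the handles; the handles and tips move along y, the pliers are 15 mm thick along x. The handles are black, upright, 15 mm wide, from 110 to 170 mm above the origin. Pivot 88 mm above the origin.
- pliers_grip (a point): Point midway between the handles, 138 mm above the tips, where to grip: the handles' outer faces are 47 mm apart there at rest. Closed to 46 mm a gripper holds the unloaded pliers (about 4 N) with the tips still narrow enough to enter between the lugs; closed to 28 mm, which takes 15 to 22 N with the ring, the ring is spread by about 0.24 rad and the tips are about 48 mm apart over their outer faces (at rest about 16 mm).
- pliers_tip (a point): Midway between the tips at their lower end. The tips are 12 mm wide along x; a small shoulder on the outside of each, 15 mm above its end, can rest on the lugs' tops.
- pliers_l (a joint): How far the pliers are squeezed, rad for each arm: 0 at rest, stop at 0.27. The tips' outer faces touch the lugs at about 0.05; at 0.2 the tips are upright and the ring is spread by about 0.24. The halves move equally.
- stand: Fixed wooden stand for the pliers: base 70 x 70 x 8 mm with two upright plates up to 82 mm and four posts beside the pivot up to 106 mm. Origin under its centre. The pliers stand on its base between the plates, their axes along the stand's, and are lifted straight up out of it.
- dish: Bystander: shallow white dish, 82 mm across.
- loupe: Bystander: folded pocket loupe, 35 x 29 x 14 mm.
- tweezers: Bystander: steel tweezers, 138 mm long.
- pen: Bystander: ballpoint pen, 145 mm long.
- jar: Bystander: white jar with a screw lid, 58 mm across, 82 mm high.
- ringbox: Bystander: closed brown ring box, 55 x 52 x 45 mm.
Things that resemble listed ones, but are neither listed nor needed, are in the scene too. Of the things that look like the pliers, the larger one is meant.

How it is judged:
On the way, in this order (a step that is already met when the one before it is completed fails the run):
1. the vise jaw is cranked tight onto the spindle's foot (value of joint crank above 1.35 rad and contact force between jaw and spindle above 1.5 N), for 0.3 s.
2. the ring is held spread on the pliers' tips, centred over the spindle above its top (contact force between pliers and ring above 1 N and contact force between the fingers and pliers above 2 N and contact force between the fingers and ring below 0.3 N and value of joint each of ring_l, ring_r above 0.13 rad and horizontal distance between ring_center and spindle_top below 0.006 m and z of ring_center in the frame of spindle above 0.068 m), for 0.1 s.
At the end, for the whole second after the job is handed in: Gripper holds the pliers, whose tips alone carry the ring clear of all else; both ring halves spread over 0.13 rad; ring centre within 4.5 mm of the axis and 4 mm of the groove middle, level within 0.15 rad, still; crank over 1.35 rad, jaw pressing on the upright spindle (all of step 1 and contact force between pliers and ring above 1 N and contact force between the fingers and pliers above 2 N and contact force between the fingers and ring below 0.3 N and value of joint each of ring_l, ring_r above 0.13 rad and horizontal distance between ring_center and groove below 0.0045 m and z of ring_center in the frame of groove between -0.004 and 0.004 m and angle between ring's own z axis and vertical below 0.15 rad and angle between spindle's own z axis and vertical below 0.05 rad and contact force between each of ring, pliers and spindle below 0.3 N and contact force between each of ring, pliers and vise below 0.3 N and linear speed of ring below 0.02 m/s); the arm keeps its last pose, push and grip.
It fails at once if a bystander is pushed more than 30 mm (distance of any of dish, loupe, pen, jar, tweezers, ringbox from where it was at the start of the episode above 0.03 m).
It fails at once if the spindle is lifted or pushed out of the vise (angle between spindle's own z axis and vertical above 0.3 rad or distance of spindle from where it was at the start of the episode above 0.02 m).
It also fails if it takes over 61 s, if anything falls off the work surface, if the arm or the gripper's body presses on something with over 40 N, if the wrist force passes 120 N, or if a joint passes its speed limit or range.

## Robot

A 7-joint arm with a two-finger parallel gripper is mounted at the origin on a cart in front of the work surface, level with it; the furniture and walls round the work are solid. World frame = base frame: x ahead of the robot, y to its left, z up, the work surface at z = 0. Lengths are in m, angles in rad, forces in N, time in s.
With the tool pointing down it reaches from about 0.425 to 0.875 m from the base axis. Payload 4.7 kg.
Tool frame: the origin (TCP) lies between the finger pads; the fingertips stand 14 mm ahead of it and the grasp point (between the pads) lies 5 mm behind it; z points along the fingers, y is the line along which they close (so a half turn about z gives the same grasp; the last joint's range is limited). The gripper opens to 87 mm and grips with 3 to 60 N. Pads are 19 mm wide; open, the fingers measure 117 mm over their backs; the gripper's body (75 mm by 190 mm) begins 51 mm behind the grasp point.
Start: joints at [-1.277, 0.321, -0.07, 1.45, 0.023, 1.371, -0.057], TCP at [0.18, 0.625, 0.237] pointing down, gripper open.
Joint ranges: [-2.86, 2.86], [-0.3, 2.09], [-1.38, 1.24], [0.06, 2.45], [-1.56, 4.7], [0.09, 2.05], [-2.69, 2.69]. Speed limits (rad/s): [2.57, 2.57, 3.14, 3.14, 3.14, 3.14, 3.14].

## Interface

Orientations are given as a rotation vector (axis times angle).
In Python, from bench import ctrl gives the robot as it stands.
- The arm moves only by the tool step_arm, never from a script. Its argument "commands" is a list of rows, each an object with "travel": the shift along the tool's x, y, z in m, a list of three; "turn": the turn, a rotation vector about the tool's x, y, z in degrees, a list of three. A call has 1 to 5 rows; each row is the pose to reach, as a shift and turn from the pose commanded when the call began, along the tool's axes at that moment; what a row does not reach only later rows make up. A row lasts 1/10 s, in which the tool goes at most 50 mm and 8.59 degrees, less where a joint would pass 70% of its speed; a pose out of reach is approached as far as the arm can. A call with a gripper value outside its range is refused whole. "gripper" is the opening, from 0 (shut) to 1 (fully open), set as the call begins (left out, the last holds). The fingers move at their own pace and stop on an object; "force" is the grip in N (left out, the last holds). Time passes only in rows, so rows that repeat a pose let the fingers close. It gives the time, the measured TCP pose, the force, the opening and the grip force at its end, in the units of the state.
- ctrl.get_state(): the state, without advancing time (a new reading comes with each control period).
- ctrl.get_image(name): name is "scene" or "top" or "wrist"; returns the picture (420x560x3 uint8, red, green, blue); there is no depth.
- ctrl.camera_model(name): a dict with "fx", "fy", "cx", "cy" (pixels), "k1" (the pictures are not rectified: a ray, as slopes to the right and down, at radius r is drawn at 1 + k1 r^2 times it, then the intrinsics apply), "R" (3x3) and "t" (3): a world point X has camera coordinates R X + t; the wrist camera has in their place "T_tool_cam" (4x4, takes a point from camera to tool coordinates, whose origin is the TCP and whose axes are the flange's). Camera axes: x right, y down, z forward; pixel columns grow to the right and rows downward; lengths in m; the calibration is good to about 2 mm. A picture is of the moment at which its call begins: read the wrist's pose just before it. camera_model takes no time and is no camera call.
- ctrl.close_job(): hands the job in; it is judged then, once.
The state is a dict: "time": time; "joint_positions": joint angles; "qd": joint speeds; "joint_torque": joint torques, N m; "position": TCP position; "tool_rot": TCP orientation; "ft_force": force on the tool from outside, world axes, zero at the start; "torque": the same for the moment, N m; "grip_width": opening from 0.0 (shut) to 1.0 (fully open); "grip_force": force on a finger pad.
Only numpy, scipy, OpenCV 4.12 (cv2) and the standard library are available. Lean on these libraries where they do the work, as an engineer would, in place of code of your own. Each camera call takes 0.05 s, during which the arm holds its last target. There are 200 camera calls.

## Working session

There is one attempt and no reset: what is moved stays moved. The work goes in short steps, Python scripts to look and compute and a tool call to move; the robot and the scene stay as the last step left them, time stands still between calls to the robot, and variables do not carry over. Pictures are saved under pics/ and viewed, at most 10 in all, crops included, and the job is handed in when it is done.

Besides the shell and the picture viewer there is one more tool, called after "Call:" as name([rows], argument=value, ...), one row to a line, values as JSON. step_arm: Moves the arm, as the interface text tells. Its arguments: {"type":"object","properties":{"commands":{"type":"array"},"gripper":{"type":"number"},"force":{"type":"number"}},"required":["commands"]}

```bash
mkdir -p pics; ls; python3 - <<'E'
from bench import ctrl
import cv2,numpy as np
for n in ["scene","top"]:
    im=ctrl.get_image(n); cv2.imwrite(f"pics/{n}0.png",cv2.resize(im[:,:,::-1],(800,600),interpolation=cv2.INTER_CUBIC)); np.save(f"pics/{n}0.npy",im)
    print(n,ctrl.camera_model(n))
print(ctrl.camera_model("wrist"));print(ctrl.get_state())
E
```

```text
pics
scene {'fx': 470.9667305254084, 'fy': 470.9667305254084, 'cx': 286.2089917871907, 'cy': 214.42414021958913, 'k1': -0.005786154909327117, 'R': array([[ 0.60567372, -0.79567797,  0.00747756],
       [-0.5809491 , -0.44860364, -0.67915603],
       [ 0.54374395,  0.40700288, -0.73395584]]), 't': array([-0.37751159,  0.39290312,  0.85911755])}
top {'fx': 533.8075290957947, 'fy': 533.8075290957947, 'cx': 273.7318695431939, 'cy': 213.281328312642, 'k1': -0.04258340937314384, 'R': array([[-0.00736868, -0.99994587,  0.00734593],
       [-0.98676974,  0.00608138, -0.1620139 ],
       [ 0.16196045, -0.00844257, -0.98676113]]), 't': array([-0.04247721,  0.54485375,  1.37465724])}
{'fx': 335.2845707423247, 'fy': 335.2845707423247, 'cx': 281.3461304961578, 'cy': 206.84472400651467, 'k1': 0.017326405809636965, 'T_tool_cam': array([[ 3.05177890e-04, -9.62934347e-01, -2.69735703e-01,
         7.37374271e-02],
       [ 9.99999644e-01,  8.17865322e-05,  8.39424362e-04,
         2.69308968e-04],
       [-7.86249802e-04, -2.69735864e-01,  9.62934030e-01,
        -1.48280085e-01],
       [ 0.00000000e+00,  0.00000000e+00,  0.00000000e+00,
         1.00000000e+00]])}
{'time': 0.1, 'joint_positions': array([-1.27689469,  0.32175815, -0.07007782,  1.45158039,  0.02261516,
        1.37075988, -0.05690633]), 'qd': array([ 0.00145058, -0.00098834,  0.00067822, -0.00214939,  0.00042397,
        0.00061628, -0.0002571 ]), 'joint_torque': array([-1.19648107e-04, -4.92570305e+01, -4.05571070e-01, -3.13404608e+01,
       -6.39715721e-02,  3.94036411e-02,  6.84637507e-05]), 'position': array([0.17943153, 0.62425403, 0.23555102]), 'tool_rot': array([-4.38031723e-01, -3.11077207e+00,  2.69242972e-03]), 'ft_force': array([-0.22151427,  0.39845137, -0.82979634]), 'torque': array([ 0.01792469, -0.03013349, -0.00683211]), 'grip_force': 0.0, 'grip_width': 0.9975996914105274}
```

View pics/scene0.png

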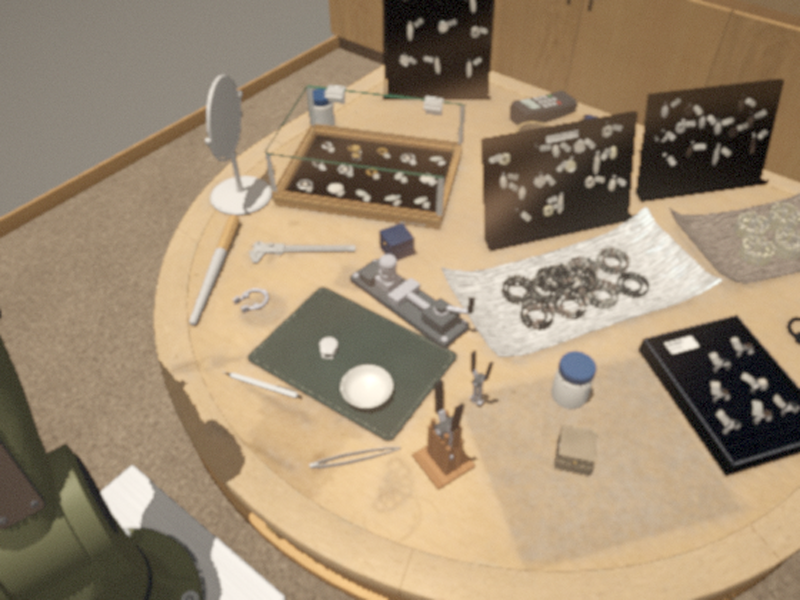

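View pics/top0.png

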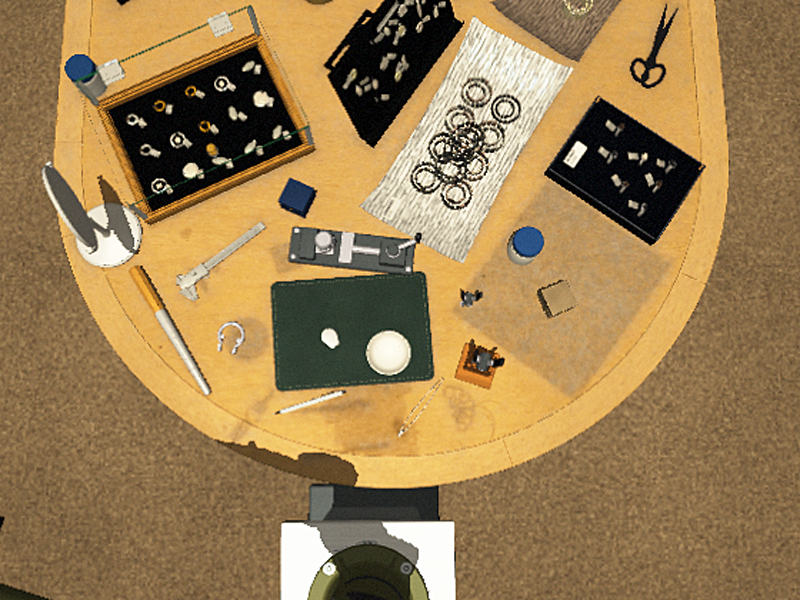

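The scene and top pictures show these, in 800x600 top-view pixels: vise about (290-415, 228-270), spindle top (324,239), crank housing (392,250) and peg (417,238). The ring is at (231,335) with its lugs towards the bottom, and the larger pliers are in the stand at (482,358). Next I'll zoom in on those three.

```bash
cat > h.py <<'E'
import numpy as np,cv2
from scipy.spatial.transform import Rotation as Ro
from bench import ctrl
def cam(n,st=None):
    m=ctrl.camera_model(n)
    if n!="wrist": R=np.array(m["R"]);t=np.array(m["t"])
    else:
        T=np.eye(4);T[:3,:3]=Ro.from_rotvec(st["tool_rot"]).as_matrix();T[:3,3]=st["position"]
        W=np.linalg.inv(T@np.array(m["T_tool_cam"]));R=W[:3,:3];t=W[:3,3]
    K=np.array([[m["fx"],0,m["cx"]],[0,m["fy"],m["cy"]],[0,0,1]]);return R,t,K,np.array([m["k1"],0,0,0])
def p2w(c,uv,z):
    R,t,K,d=c; n=cv2.undistortPoints(np.array([[uv]],float),K,d)[0,0]
    ray=R.T@np.array([n[0],n[1],1]);C=-R.T@t
    return C+ray*(z-C[2])/ray[2]
def w2p(c,X):
    R,t,K,d=c; return cv2.projectPoints(np.array([X],float),cv2.Rodrigues(R)[0],t,K,d)[0].reshape(-1,2)[0]
def tool(st,X): # world point in tool coords
    return Ro.from_rotvec(st["tool_rot"]).as_matrix().T@(np.array(X)-st["position"])
E
python3 - <<'E'
from h import *
im=np.load("pics/top0.npy")
def crop(x,y,w,h,s): return cv2.resize(im[y:y+h,x:x+w,::-1],(w*s,h*s),interpolation=cv2.INTER_CUBIC)
a=crop(195,150,100,50,8)           # vise
b=crop(140,215,50,44,8); c=crop(310,225,50,44,8)
cv2.imwrite("pics/c1.png",np.vstack([a[:248+150],np.hstack([b,c])[:200+150]][:1]+[np.hstack([b,c])])[:752][:600] if 0 else np.vstack([cv2.resize(a,(600,300)),np.hstack([cv2.resize(b,(300,264)),cv2.resize(c,(300,264))])]))
E
```

```text
(no output)
```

View pics/c1.png

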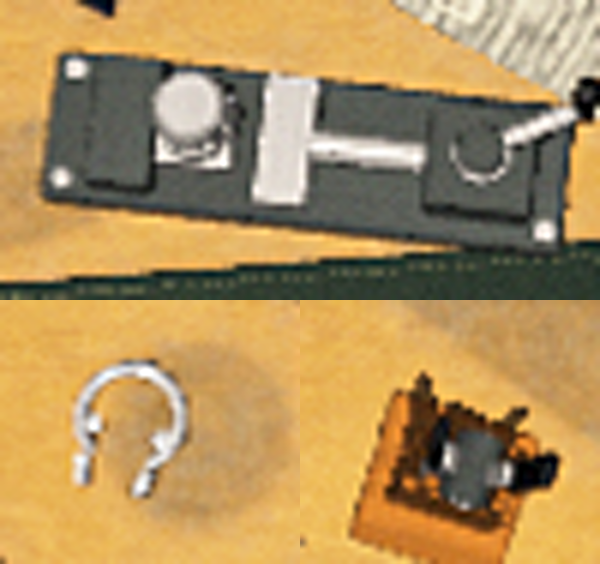

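The crop is 6x. It shows the spindle top at (188,104), the peg at (588,95), the vise base corners, the ring with its gap towards the bottom, and the pliers' handles spread left to right.

```bash
python3 - <<'E'
from h import *
c=cam("top"); np.set_printoptions(precision=4,suppress=True)
V=lambda x,y,z:p2w(c,(195+x/6-.4,150+y/6-.4),z)
Rg=lambda x,y,z:p2w(c,(140+x/6-.4,215+(y-300)/6-.4),z)
S=lambda x,y,z:p2w(c,(310+(x-300)/6-.4,225+(y-300)/6-.4),z)
co=np.array([V(*p,.018) for p in [(62,55),(42,200),(575,105),(555,247)]]);print(co,co.mean(0))
d=(co[0]+co[1]-co[2]-co[3])/2;print("vise len",np.linalg.norm(d),"yaw",np.degrees(np.arctan2(-d[0],d[1])))
yaw=np.arctan2(-d[0],d[1]);R=np.array([[np.cos(yaw),-np.sin(yaw)],[np.sin(yaw),np.cos(yaw)]]);ce=co.mean(0)[:2]
ax=ce+R@[0,-.11];print("axis",ax,"spindle guess",ce+R@[0,.0375-.017-.0],"spindle top",V(188,104,.081))
pg=V(588,95,.09);print("peg",pg,"axis->peg",pg[:2]-ax,np.linalg.norm(pg[:2]-ax), "axis seen",V(480,145,.058))
print("ring c",Rg(131,415,.003),"lugs",Rg(82,468,.012),Rg(145,483,.012))
st=np.array([S(*p,.008) for p in [(395,390),(540,440),(350,535),(503,570)]]);print(st,st.mean(0),np.linalg.norm(st[0]-st[1]))
print("handles tops",S(424,382,.17),S(438,440,.17),S(545,470,.17),S(515,415,.106),"piv",S(475,470,.1))
E
```

```text
[[ 0.7023  0.1421  0.018 ]
 [ 0.6342  0.1502  0.018 ]
 [ 0.6773 -0.0933  0.018 ]
 [ 0.611  -0.0833  0.018 ]] [0.6562 0.0289 0.018 ]
vise len 0.23570200800491295 yaw -5.878681725778581
axis [ 0.6449 -0.0805] spindle guess [0.6583 0.0493] spindle top [0.6627 0.0788 0.081 ]
peg [ 0.6635 -0.096   0.09  ] axis->peg [ 0.0185 -0.0155] 0.024172165425024657 axis seen [ 0.6491 -0.0492  0.058 ]
ring c [0.4968 0.2595 0.003 ] lugs [0.4717 0.2792 0.012 ] [0.4648 0.2506 0.012 ]
[[ 0.4774 -0.186   0.008 ]
 [ 0.4543 -0.251   0.008 ]
 [ 0.4122 -0.1644  0.008 ]
 [ 0.396  -0.2327  0.008 ]] [ 0.435  -0.2085  0.008 ] 0.06896260750816458
handles tops [ 0.4622 -0.1806  0.17  ] [ 0.4389 -0.1857  0.17  ] [ 0.4265 -0.2282  0.17  ] [ 0.4554 -0.226   0.106 ] piv [ 0.4329 -0.2093  0.1   ]
```

Call:
step_arm([
  {"travel":[-0.19,-0.16,0],"turn":[0,0,0]},
  {"travel":[-0.19,-0.16,0],"turn":[0,0,0]},
  {"travel":[-0.19,-0.16,0],"turn":[0,0,0]},
  {"travel":[-0.19,-0.16,0],"turn":[0,0,0]},
  {"travel":[-0.19,-0.16,0],"turn":[0,0,0]},
])

```text
time: 0.6
position: [0.3188, 0.4163, 0.2362]
tool_rot: [-0.438, -3.111, 0.001]
ft_force: [0.6, -0.0, -0.1]
grip_width: 0.999
grip_force: 0.0
```

Call:
step_arm([
  {"travel":[-0.19,-0.16,0],"turn":[0,0,0]},
  {"travel":[-0.19,-0.16,0],"turn":[0,0,0]},
  {"travel":[-0.19,-0.16,0],"turn":[0,0,0]},
  {"travel":[-0.19,-0.16,0],"turn":[0,0,0]},
  {"travel":[-0.19,-0.16,0],"turn":[0,0,0]},
])

```text
time: 1.1
position: [0.4571, 0.2101, 0.2364]
tool_rot: [-0.438, -3.111, -0.0]
ft_force: [1.2, 0.2, 0.3]
grip_width: 0.998
grip_force: 0.0
```

Call:
step_arm([
  {"travel":[-0.19,-0.16,0],"turn":[0,0,0]},
  {"travel":[-0.19,-0.16,0],"turn":[0,0,0]},
  {"travel":[-0.19,-0.16,0],"turn":[0,0,0]},
  {"travel":[-0.19,-0.16,0],"turn":[0,0,0]},
  {"travel":[-0.19,-0.16,0],"turn":[0,0,0]},
])

```text
time: 1.6
position: [0.5955, 0.0041, 0.2364]
tool_rot: [-0.438, -3.111, -0.0]
ft_force: [0.0, 0.2, -0.2]
grip_width: 1.002
grip_force: 0.0
```

Call:
step_arm([
  {"travel":[-0.08,-0.065,0.02],"turn":[0,0,0]},
  {"travel":[-0.08,-0.065,0.02],"turn":[0,0,0]},
  {"travel":[-0.08,-0.065,0.02],"turn":[0,0,0]},
])

```text
time: 1.9
position: [0.6539, -0.0865, 0.2137]
tool_rot: [-0.451, -3.106, 0.01]
ft_force: [0.2, -0.7, 0.3]
grip_width: 1.0
grip_force: 0.0
```

```bash
python3 - <<'E'
from h import *
st=ctrl.get_state(); im=ctrl.get_image("wrist"); c=cam("wrist",st)
np.savez("pics/w1.npz",im=im,p=st["position"],r=st["tool_rot"]);print(st["position"],st["tool_rot"])
cv2.imwrite("pics/w1.png",cv2.resize(im[:,:,::-1],(800,600),interpolation=cv2.INTER_CUBIC))
for n,X in dict(peg=(.6635,-.096,.09),sp=(.6627,.0788,.081),axis=(.6485,-.05,.058)).items(): print(n,w2p(c,X)/.7)
E
```

```text
[ 0.65388475 -0.08647469  0.2136811 ] [-0.45131205 -3.10649221  0.00994249]
peg [391.696138  311.1422399]
sp [680.33822742 223.96711367]
axis [454.66864741 255.61470461]
```

View pics/w1.png

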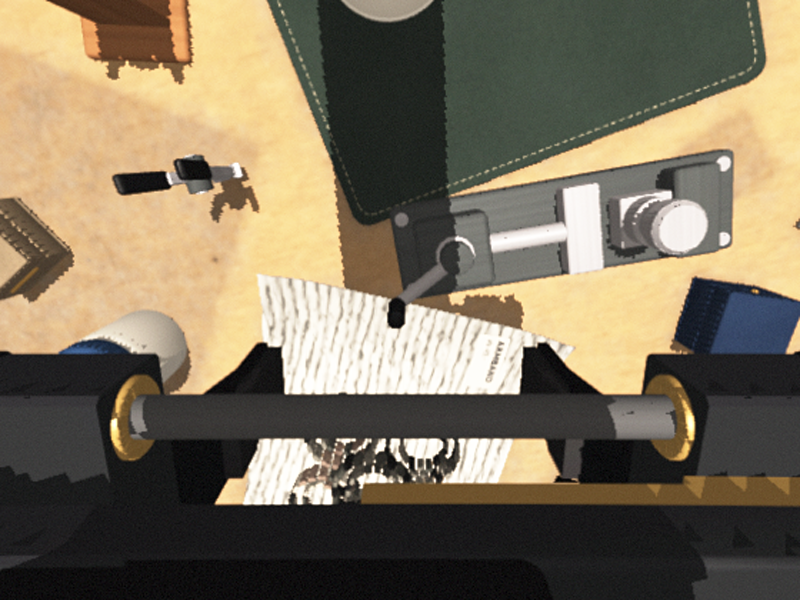

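The wrist view shows the peg top at about (397,320), the spindle top at (684,228) and the crank axis disc at (458,254). All are within about 10 px of the predictions.

```bash
python3 - <<'E'
from h import *
st=ctrl.get_state(); d=np.load("pics/w1.npz");c=cam("wrist",dict(position=d["p"],tool_rot=d["r"]))
P=lambda u,v,z:p2w(c,(u*.7-.1,v*.7-.1),z)
peg=P(397,320,.09);ax=P(458,253,.061);sp=P(684,228,.081);print(peg,ax,sp,np.linalg.norm((peg-ax)[:2]))
print(np.linalg.norm((sp-ax)[:2]),"expect .1305", "vise yaw",np.degrees(np.arctan2(-(sp-ax)[0],(sp-ax)[1])))
print("tool of peg at .079",tool(st,[peg[0],peg[1],.079]),st["position"],st["tool_rot"])
print(Ro.from_rotvec(st["tool_rot"]).as_matrix())
E
```

```text
[ 0.66959853 -0.09462041  0.09      ] [ 0.64671508 -0.04774411  0.061     ] [0.66553416 0.08042942 0.081     ] 0.05216359081514006
0.12954772269336873 expect .1305 vise yaw -8.35277504595882
tool of peg at .079 [-0.01878991 -0.00524776  0.1351755 ] [ 0.6535157  -0.08379482  0.21419307] [-0.44819837 -3.10657961  0.00628055]
[[-0.95921515  0.28265678 -0.00338394]
 [ 0.28266815  0.95921118 -0.00355515]
 [ 0.00224102 -0.00436668 -0.99998795]]
```

Call:
step_arm([
  {"travel":[-0.016,-0.007,0.04],"turn":[0,0,0]},
  {"travel":[-0.016,-0.007,0.09],"turn":[0,0,0]},
  {"travel":[-0.016,-0.007,0.135],"turn":[0,0,0]},
  {"travel":[-0.016,-0.007,0.135],"turn":[0,0,0]},
  {"travel":[-0.016,-0.007,0.135],"turn":[0,0,0]},
])

```text
time: 2.45
position: [0.667, -0.0882, 0.0821]
tool_rot: [-0.436, -3.11, -0.001]
ft_force: [0.2, -0.4, 0.7]
grip_width: 1.002
grip_force: 0.0
```

Call:
step_arm([
  {"travel":[0,0,0],"turn":[0,0,0]},
  {"travel":[0,0,0],"turn":[0,0,0]},
  {"travel":[0,0,0],"turn":[0,0,0]},
  {"travel":[0,0,0],"turn":[0,0,0]},
  {"travel":[0,0,0],"turn":[0,0,0]},
], gripper=0.0, force=20)

```text
time: 2.95
position: [0.6675, -0.0897, 0.0822]
tool_rot: [0.438, 3.11, 0.001]
ft_force: [0.9, -0.2, -0.6]
grip_width: 0.629
grip_force: 0.0
```

Call:
step_arm([
  {"travel":[0,-0.005,0.003],"turn":[0,0,0]},
  {"travel":[0,-0.005,0.003],"turn":[0,0,0]},
  {"travel":[0,-0.005,0.003],"turn":[0,0,0]},
  {"travel":[0,-0.005,0.003],"turn":[0,0,0]},
  {"travel":[0,-0.005,0.003],"turn":[0,0,0]},
])

```text
time: 3.45
position: [0.6659, -0.0944, 0.0785]
tool_rot: [0.438, 3.111, 0.0]
ft_force: [0.2, -0.0, -0.1]
grip_width: 0.173
grip_force: 0.0
```

Call:
step_arm([
  {"travel":[0,0,0],"turn":[0,0,0]},
  {"travel":[0,0,0],"turn":[0,0,0]},
  {"travel":[0,0,0],"turn":[0,0,0]},
  {"travel":[0,0,0],"turn":[0,0,0]},
])

```text
time: 3.85
position: [0.6658, -0.0948, 0.0785]
tool_rot: [0.438, 3.111, -0.0]
ft_force: [-0.6, -0.8, -0.9]
grip_width: 0.129
grip_force: 20.0
```

Call:
step_arm([
  {"travel":[0.0064,-0.0043,0],"turn":[0,0,0]},
  {"travel":[0.0135,-0.0076,0],"turn":[0,0,0]},
  {"travel":[0.021,-0.0097,0],"turn":[0,0,0]},
  {"travel":[0.0287,-0.0106,0],"turn":[0,0,0]},
  {"travel":[0.0364,-0.0104,0],"turn":[0,0,0]},
])

```text
time: 4.35
position: [0.6298, -0.0961, 0.0787]
tool_rot: [0.439, 3.105, -0.003]
ft_force: [6.2, -4.7, -6.0]
grip_width: 0.126
grip_force: 20.0
```

Call:
step_arm([
  {"travel":[0.0077,0.0015,0],"turn":[0,0,0]},
  {"travel":[0.0149,0.0041,0],"turn":[0,0,0]},
  {"travel":[0.0218,0.0079,0],"turn":[0,0,0]},
  {"travel":[0.0279,0.0127,0],"turn":[0,0,0]},
  {"travel":[0.0331,0.0185,0],"turn":[0,0,0]},
])

```text
time: 4.85
position: [0.5979, -0.0748, 0.0784]
tool_rot: [-0.446, -3.106, 0.013]
ft_force: [-8.7, -12.6, 4.1]
grip_width: 0.106
grip_force: 19.3
```

Call:
step_arm([
  {"travel":[0,0,0],"turn":[0,0,0]},
  {"travel":[0,0,0],"turn":[0,0,0]},
])

```text
time: 5.05
position: [0.5969, -0.0734, 0.0783]
tool_rot: [-0.444, -3.103, 0.01]
ft_force: [-10.1, -8.7, 5.8]
grip_width: 0.105
grip_force: 19.6
```

```bash
python3 - <<'E'
from h import *
im=ctrl.get_image("top"); s=ctrl.get_image("scene"); w=ctrl.get_image("wrist")
a=cv2.resize(im[145:205,190:310,::-1],(600,300),interpolation=cv2.INTER_CUBIC)
b=cv2.resize(s[170:250,240:340,::-1],(375,300),interpolation=cv2.INTER_CUBIC)
d=cv2.resize(w[100:330,140:500,::-1],(420,268),interpolation=cv2.INTER_CUBIC)
o=np.zeros((590,800,3),np.uint8);o[:300,:600]=a;o[300:568,380:800]=d;o[300:580,:375]=b[:280]
cv2.imwrite("pics/c2.png",o)
E
```

```text
(no output)
```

View pics/c2.png

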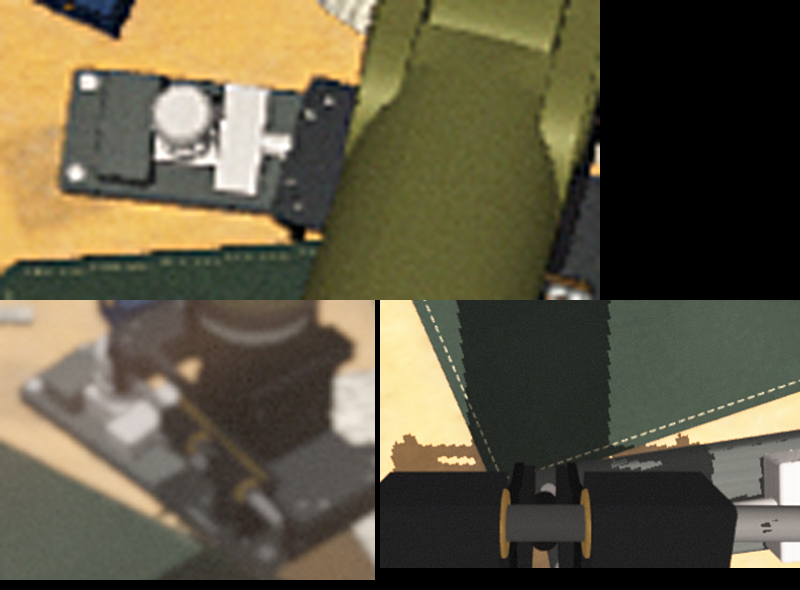

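The top crop shows the jaw face now almost at the spindle foot. The wrist crop shows the peg still between the pads, shifted towards the robot. I'll follow it outward and push on to the stop.

Call:
step_arm([
  {"travel":[0.005,0.002,0],"turn":[0,0,0]},
  {"travel":[0.01,0.005,0],"turn":[0,0,0]},
  {"travel":[0.01,0.008,0],"turn":[0,0,0]},
  {"travel":[0.01,0.012,0],"turn":[0,0,0]},
  {"travel":[0.01,0.012,0],"turn":[0,0,0]},
])

```text
time: 5.7
position: [0.5957, -0.0513, 0.0787]
tool_rot: [0.434, 3.111, 0.002]
ft_force: [0.3, 0.6, 0.2]
grip_width: 0.005
grip_force: 0.0
```

The peg slipped out past the pads, which are now shut. I'll rise, turn the tool so its y axis follows the last part of the arc, look, and then push the peg with the closed fingers.

Call:
step_arm([
  {"travel":[0,0,-0.04],"turn":[0,0,0]},
  {"travel":[0,-0.02,-0.08],"turn":[0,0,-8]},
  {"travel":[0,-0.06,-0.1],"turn":[0,0,-16]},
  {"travel":[0,-0.06,-0.1],"turn":[0,0,-24]},
  {"travel":[0,-0.06,-0.1],"turn":[0,0,-32]},
])

```text
time: 6.2
position: [0.579, -0.1124, 0.1801]
tool_rot: [-0.441, 3.107, -0.001]
ft_force: [0.0, 0.2, 0.6]
grip_width: 0.007
grip_force: 0.0
```

Call:
step_arm([
  {"travel":[0,0,0],"turn":[0,0,-4]},
  {"travel":[0,0,0],"turn":[0,0,-4]},
])

```text
time: 6.4
position: [0.5787, -0.1106, 0.1787]
tool_rot: [-0.546, 3.093, 0.0]
ft_force: [0.1, -0.3, 0.3]
grip_width: 0.005
grip_force: 0.0
```

```bash
python3 - <<'E'
from h import *
st=ctrl.get_state(); im=ctrl.get_image("wrist"); c=cam("wrist",st)
np.savez("pics/w2.npz",im=im,p=st["position"],r=st["tool_rot"]);print(st["position"],st["tool_rot"])
cv2.imwrite("pics/w2.png",cv2.resize(im[:,:,::-1],(800,600),interpolation=cv2.INTER_CUBIC))
for n,X in dict(peg=(.602,-.071,.09),sp=(.6627,.0788,.081),axis=(.6485,-.05,.058)).items(): print(n,w2p(c,X)/.7)
E
```

```text
[ 0.57871927 -0.11055383  0.17872935] [-5.45672897e-01  3.09322608e+00  4.02801753e-04]
peg [455.51622741 371.48776749]
sp [644.89818906 528.54038827]
axis [453.65811081 424.31258792]
```

View pics/w2.png

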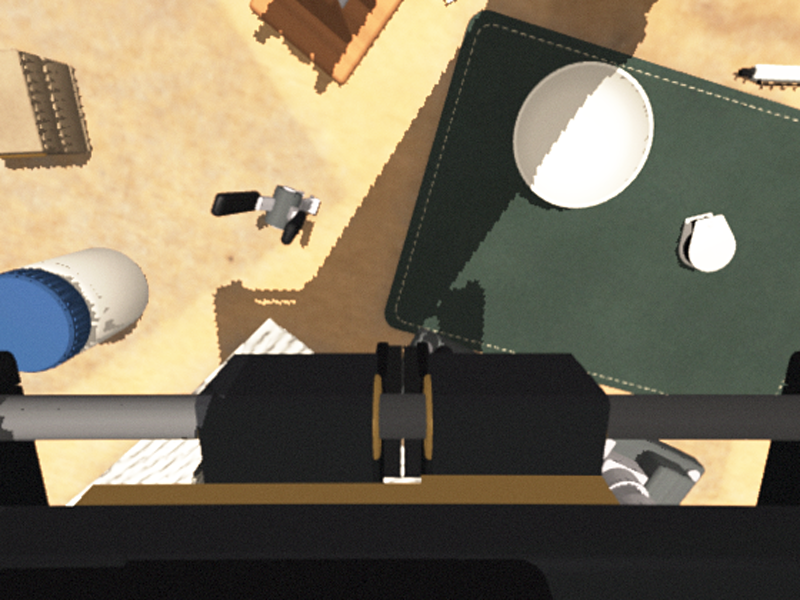

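Call:
step_arm([
  {"travel":[-0.044,-0.005,0],"turn":[0,0,0]},
  {"travel":[-0.044,-0.005,0.05],"turn":[0,0,0]},
  {"travel":[-0.044,-0.005,0.1],"turn":[0,0,0]},
  {"travel":[-0.044,-0.005,0.1],"turn":[0,0,0]},
  {"travel":[-0.044,-0.005,0.1],"turn":[0,0,0]},
])

```text
time: 6.95
position: [0.6211, -0.1006, 0.0786]
tool_rot: [0.543, -3.092, 0.0]
ft_force: [1.2, -0.7, 0.3]
grip_width: 0.006
grip_force: 0.0
```

Call:
step_arm([
  {"travel":[0.004,0.005,0],"turn":[0,0,0]},
  {"travel":[0.008,0.01,0],"turn":[0,0,0]},
  {"travel":[0.008,0.015,0],"turn":[0,0,0]},
  {"travel":[0.008,0.018,0],"turn":[0,0,0]},
  {"travel":[0.008,0.018,0],"turn":[0,0,0]},
])

```text
time: 7.45
position: [0.6092, -0.0892, 0.0808]
tool_rot: [-0.542, 3.09, -0.007]
ft_force: [0.9, -5.3, 2.3]
grip_width: 0.008
grip_force: 2.9
```

Call:
step_arm([
  {"travel":[0,0.004,0],"turn":[0,0,0]},
  {"travel":[0,0.008,0],"turn":[0,0,0]},
  {"travel":[0,0.012,0],"turn":[0,0,0]},
  {"travel":[0,0.012,0],"turn":[0,0,0]},
  {"travel":[0,0.012,0],"turn":[0,0,0]},
])

```text
time: 7.95
position: [0.6075, -0.0866, 0.0811]
tool_rot: [-0.533, 3.087, -0.025]
ft_force: [9.5, -19.0, -5.7]
grip_width: 0.005
grip_force: 10.4
```

Call:
step_arm([
  {"travel":[0,-0.03,0],"turn":[0,0,0]},
  {"travel":[0,-0.03,-0.05],"turn":[0,0,0]},
  {"travel":[0,-0.03,-0.1],"turn":[0,0,0]},
  {"travel":[0,-0.03,-0.15],"turn":[0,0,0]},
  {"travel":[0,-0.03,-0.2],"turn":[0,0,0]},
])

```text
time: 8.45
position: [0.6136, -0.103, 0.2817]
tool_rot: [-0.544, 3.092, 0.001]
ft_force: [0.8, -0.9, -0.9]
grip_width: 0.005
grip_force: 0.0
```

Call:
step_arm([
  {"travel":[0.195,-0.038,0],"turn":[0,0,8]},
  {"travel":[0.195,-0.038,0],"turn":[0,0,16]},
  {"travel":[0.195,-0.038,0],"turn":[0,0,24]},
  {"travel":[0.195,-0.038,0],"turn":[0,0,32]},
  {"travel":[0.195,-0.038,0],"turn":[0,0,36.4]},
], gripper=1.0)

```text
time: 8.95
position: [0.4384, -0.2105, 0.2799]
tool_rot: [0.47, 3.104, 0.003]
ft_force: [0.7, -0.2, 0.5]
grip_width: 0.377
grip_force: 0.0
```

Call:
step_arm([
  {"travel":[0,0,0],"turn":[0,0,0]},
  {"travel":[0,0,0],"turn":[0,0,0]},
  {"travel":[0,0,0],"turn":[0,0,0]},
])

```text
time: 9.25
position: [0.4445, -0.2046, 0.2787]
tool_rot: [0.444, 3.11, -0.0]
ft_force: [-0.0, -0.3, 0.1]
grip_width: 0.65
grip_force: 0.0
```

```bash
python3 - <<'E'
from h import *
st=ctrl.get_state(); w=ctrl.get_image("wrist"); c=cam("wrist",st);im=ctrl.get_image("top")
np.savez("pics/w3.npz",im=w,p=st["position"],r=st["tool_rot"]);print(st["position"],st["tool_rot"])
np.save("pics/top3.npy",im)
o=np.zeros((590,800,3),np.uint8)
o[:240,:480]=cv2.resize(im[145:205,190:310,::-1],(480,240),interpolation=cv2.INTER_CUBIC)
o[240:590,:467]=cv2.resize(w[:,:,::-1],(467,350),interpolation=cv2.INTER_AREA)
o[:300,480:800]=cv2.resize(im[215:260,310:358,::-1],(320,300),interpolation=cv2.INTER_CUBIC)
cv2.imwrite("pics/c3.png",o)
for n,X in dict(grip=(.434,-.209,.178),corners=(.4122,-.1644,.008)).items(): print(n,w2p(c,X)*467/560+[0,240])
E
```

```text
[ 0.44449668 -0.20461855  0.27866022] [ 4.43554566e-01  3.10991698e+00 -3.17121289e-04]
grip [226.34947592 407.39657053]
corners [254.33896729 356.28744029]
```

View pics/c3.png

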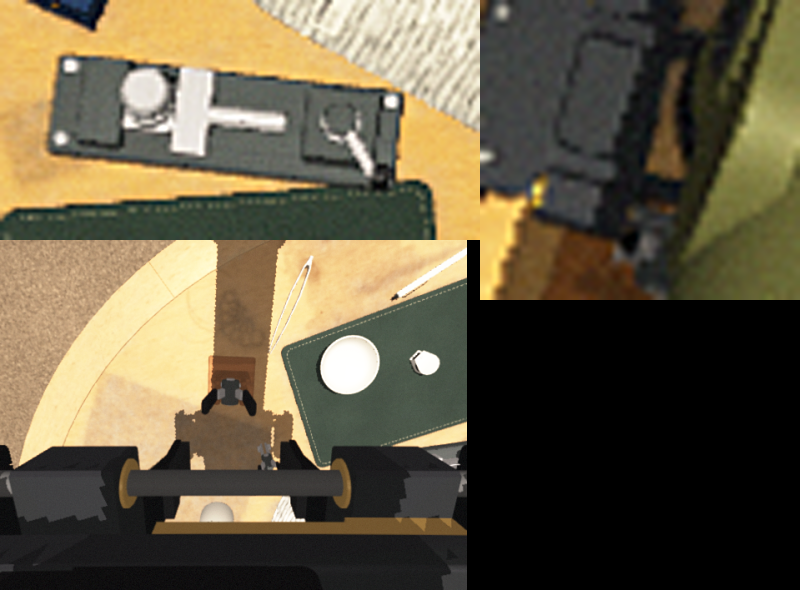

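The vise picture shows the jaw face on the foot and the peg at crop (380,180), i.e. swung towards the robot. The wrist picture shows the handle tops at about (206,407) and (248,406). Their midpoint matches the predicted (226,407), and they lie level, so the yaw is right.

```bash
python3 - <<'E'
from h import *
c=cam("top");pg=p2w(c,(190+380/4-.4,145+177/4-.4),.09);ax=p2w(c,(190+341/4-.4,145+122/4-.4),.061)
v=(pg-ax)[:2];print(pg,ax,np.degrees(np.arctan2(v[1],v[0])),np.linalg.norm(v))
d=np.load("pics/w3.npz");s=dict(position=d["p"],tool_rot=d["r"]);c=cam("wrist",s)
q=lambda u,v:p2w(c,(u*560/467,(v-240)*560/467),.175)
a,b=q(206,407),q(248,406);m=(a+b)/2;print(a,b,m,np.linalg.norm(a-b));m[2]=.141;print(tool(ctrl.get_state(),m),ctrl.get_state()["grip_width"])
E
```

```text
[ 0.60111494 -0.0744269   0.09      ] [ 0.64473844 -0.04975625  0.061     ] -150.5102820274378 0.05011637686689281
[ 0.42907165 -0.22737262  0.175     ] [ 0.43906506 -0.18959383  0.175     ] [ 0.43406835 -0.20848323  0.175     ] 0.03907818674999679
[ 0.0087707  -0.00626119  0.13741052] 0.7398337508215711
```

Call:
step_arm([
  {"travel":[0.009,-0.006,0],"turn":[0,0,0]},
  {"travel":[0.009,-0.006,0.04],"turn":[0,0,0]},
  {"travel":[0.009,-0.006,0.08],"turn":[0,0,0]},
  {"travel":[0.009,-0.006,0.12],"turn":[0,0,0]},
  {"travel":[0.009,-0.006,0.137],"turn":[0,0,0]},
])

```text
time: 9.85
position: [0.4304, -0.2081, 0.138]
tool_rot: [-0.448, -3.104, -0.001]
ft_force: [-0.6, 0.2, -0.2]
grip_width: 0.994
grip_force: 0.0
```

Call:
step_arm([
  {"travel":[0,0,0],"turn":[0,0,0]},
  {"travel":[0,0,0],"turn":[0,0,0]},
  {"travel":[0,0,0],"turn":[0,0,0]},
  {"travel":[0,0,0],"turn":[0,0,0]},
  {"travel":[0,0,0],"turn":[0,0,0]},
], gripper=0.525, force=35)

```text
time: 10.35
position: [0.434, -0.209, 0.1425]
tool_rot: [0.448, 3.107, 0.0]
ft_force: [-0.3, 0.7, -0.3]
grip_width: 0.632
grip_force: 0.1
```

Call:
step_arm([
  {"travel":[0,0,0],"turn":[0,0,0]},
  {"travel":[0,0,0],"turn":[0,0,0]},
  {"travel":[0,0,0],"turn":[0,0,0]},
])

```text
time: 10.65
position: [0.4341, -0.2091, 0.1424]
tool_rot: [0.448, 3.107, -0.0]
ft_force: [-0.9, -0.4, 4.7]
grip_width: 0.535
grip_force: 3.5
```

Call:
step_arm([
  {"travel":[0,0,0],"turn":[0,0,0]},
  {"travel":[0,0,-0.02],"turn":[0,0,0]},
  {"travel":[0,0,-0.05],"turn":[0,0,0]},
  {"travel":[0,0,-0.09],"turn":[0,0,0]},
  {"travel":[0,0,-0.13],"turn":[0,0,0]},
], gripper=0.51)

```text
time: 11.15
position: [0.4324, -0.2087, 0.272]
tool_rot: [-0.449, -3.107, -0.0]
ft_force: [1.1, 0.4, -0.2]
grip_width: 0.515
grip_force: 2.8
```

Call:
step_arm([
  {"travel":[0.01,0.04,-0.01],"turn":[0,0,0]},
  {"travel":[0.02,0.08,-0.01],"turn":[0,0,0]},
  {"travel":[0.03,0.12,-0.01],"turn":[0,0,0]},
  {"travel":[0.04,0.16,-0.01],"turn":[0,0,0]},
  {"travel":[0.05,0.2,0],"turn":[0,0,0]},
])

```text
time: 11.65
position: [0.4421, -0.0013, 0.272]
tool_rot: [0.449, 3.108, 0.001]
ft_force: [1.2, 0.0, -1.4]
grip_width: 0.511
grip_force: 2.8
```

Call:
step_arm([
  {"travel":[0.01,0.04,0],"turn":[0,0,0]},
  {"travel":[0.02,0.08,0.01],"turn":[0,0,0]},
  {"travel":[0.03,0.12,0.03],"turn":[0,0,0]},
  {"travel":[0.04,0.16,0.05],"turn":[0,0,0]},
  {"travel":[0.05,0.2,0.07],"turn":[0,0,0]},
])

```text
time: 12.15
position: [0.4499, 0.2044, 0.2002]
tool_rot: [-0.449, -3.109, 0.001]
ft_force: [0.5, 0.5, -1.5]
grip_width: 0.511
grip_force: 2.8
```

Call:
step_arm([
  {"travel":[0,0,0],"turn":[0,0,0]},
  {"travel":[0,0,0],"turn":[0,0,0]},
  {"travel":[0,0,0],"turn":[0,0,0]},
])

```text
time: 12.45
position: [0.4509, 0.2017, 0.2016]
tool_rot: [0.451, 3.109, -0.001]
ft_force: [-0.0, -0.7, -0.9]
grip_width: 0.507
grip_force: 2.8
```

```bash
python3 - <<'E'
from h import *
st=ctrl.get_state(); w=ctrl.get_image("wrist"); c=cam("wrist",st);im=ctrl.get_image("top")
np.savez("pics/w4.npz",im=w,p=st["position"],r=st["tool_rot"]);print(st["position"],st["tool_rot"],st["grip_width"],st["grip_force"])
np.save("pics/top4.npy",im)
u=w2p(c,(.485,.262,.005));print(u); np.set_printoptions(precision=1)
x,y=(np.clip(u-[90,65],0,[380,290])).astype(int);print(x,y)
o=np.zeros((600,800,3),np.uint8)
o[:390,:540]=cv2.resize(w[y:y+130,x:x+180,::-1],(540,390),interpolation=cv2.INTER_CUBIC)
o[400:600,:267]=cv2.resize(w[:,:,::-1],(267,200),interpolation=cv2.INTER_AREA)
o[400:600,280:680]=cv2.resize(im[145:195,195:295,::-1],(400,200),interpolation=cv2.INTER_CUBIC)
cv2.imwrite("pics/c4.png",o)
E
```

```text
[0.45087576 0.20170456 0.20161508] [ 4.51435815e-01  3.10883899e+00 -1.26124299e-03] 0.5069832069569548 2.780510542943375
[344.54029299 200.1922712 ]
254 135
```

View pics/c4.png

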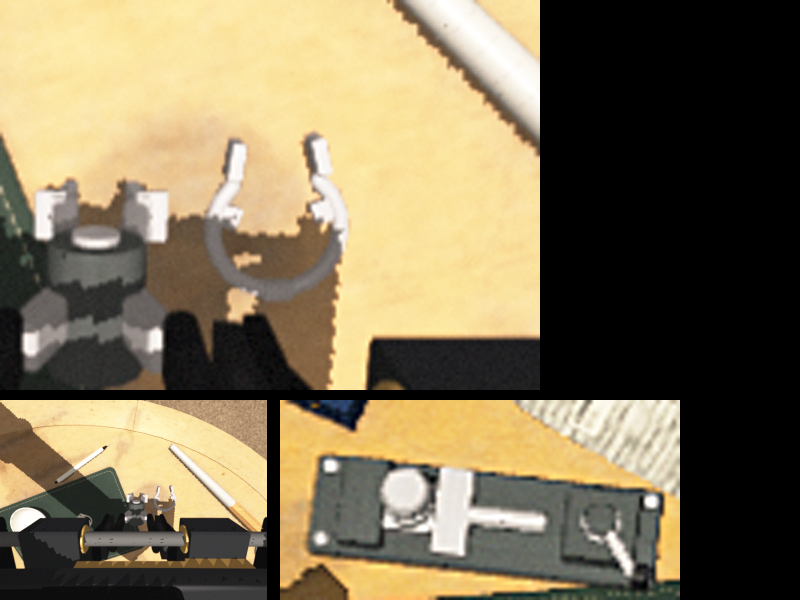

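The wrist crop (3x, origin (254,135)) shows the lug top faces at about (236,165) and (319,160), with the ring arc's outer edges at x 204 and 348 and its bottom at 299. The pliers hang straight with their tips near (72,190) and (132,190). The vise crop shows the jaw still on the foot.

```bash
python3 - <<'E'
from h import *
np.set_printoptions(precision=4,suppress=True)
d=np.load("pics/w4.npz");s=dict(position=d["p"],tool_rot=d["r"]);c=cam("wrist",s)
q=lambda u,v,z:p2w(c,(254+u/3-.3,135+v/3-.3),z)
cr=lambda X:(w2p(c,X)-[254,135]+.3)*3
L,R=q(236,165,.014),q(319,160,.014);m=(L+R)/2;print(L,R,m,np.linalg.norm(L-R))
l0,r0,b=q(204,228,.003),q(348,228,.003),q(272,299,.003);print("ring diam",np.linalg.norm(l0-r0),"back",b,"c",(l0+r0)/2)
y=(L-R)/np.linalg.norm(L-R); y=-y if y[1]<0 else y
print("ring y angle",np.degrees(np.arctan2(y[1],y[0])));x=np.array([y[1],-y[0],0])
# center from lugs
C=m+.0275*x;print("centre from lugs",C,"from back",b-.026*x)
M=Ro.from_rotvec(s["tool_rot"]).as_matrix();print("tool y angle",np.degrees(np.arctan2(M[1,1],M[0,1])))
# predicted tip positions in picture
for sx in (-.006,.006):
  for sy in (-.0105,.0105): print(sx,sy,cr(s["position"]+M@np.array([sx,sy,.1344])))
print("shaft piv",cr(s["position"]+M@np.array([0,0,.1344-.088])))
m[2]=s["position"][2];print("travel to lug mid",tool(s,m))
for mm in (0,): 
  mx=C-.0275*x
# model overlay of ring lug corners given C,x,y
for lx in (-.034,-.021):
  for ly in (-.017,-.012,.012,.017): print(lx,ly,cr([*(C+lx*x+ly*y)[:2],.014]))
E
```

```text
[0.4679 0.2516 0.014 ] [0.4743 0.2792 0.014 ] [0.4711 0.2654 0.014 ] 0.028263395643337935
ring diam 0.051637926145293646 back [0.5233 0.2529 0.003 ] c [0.4973 0.2607 0.003 ]
ring y angle 77.01461872433516
centre from lugs [0.4979 0.2592 0.014 ] from back [0.498  0.2587 0.003 ]
tool y angle 73.47560463336981
-0.006 -0.0105 [ 45.2067 218.2755]
-0.006 0.0105 [117.1259 218.2812]
0.006 -0.0105 [ 44.798  178.2793]
0.006 0.0105 [117.5204 178.2877]
shaft piv [ 80.7757 306.1734]
travel to lug mid [-0.0013  0.0668 -0.0001]
-0.034 -0.017 [227.1681 146.8732]
-0.034 -0.012 [241.8948 145.981 ]
-0.034 0.012 [312.738  141.6825]
-0.034 0.017 [327.5316 140.7836]
-0.021 -0.017 [228.0222 183.9476]
-0.021 -0.012 [242.5988 183.0763]
-0.021 0.012 [312.7186 178.8823]
-0.021 0.017 [327.3607 178.006 ]
```

Call:
step_arm([
  {"travel":[-0.001,0.04,0],"turn":[2,0,-3.5]},
  {"travel":[-0.001,0.065,0.01],"turn":[2,0,-3.5]},
  {"travel":[-0.001,0.065,0.03],"turn":[2,0,-3.5]},
  {"travel":[-0.001,0.065,0.042],"turn":[2,0,-3.5]},
  {"travel":[-0.001,0.065,0.042],"turn":[2,0,-3.5]},
], gripper=0.522)

```text
time: 13.05
position: [0.4692, 0.2631, 0.158]
tool_rot: [-0.356, -3.113, 0.058]
ft_force: [-0.6, 0.6, -0.9]
grip_width: 0.519
grip_force: 2.7
```

Call:
step_arm([
  {"travel":[0,0,0],"turn":[0,0,0]},
  {"travel":[0,0,0],"turn":[0,0,0]},
])

```text
time: 13.25
position: [0.4706, 0.2647, 0.1608]
tool_rot: [-0.356, -3.118, 0.052]
ft_force: [-0.2, -0.3, -0.8]
grip_width: 0.525
grip_force: 2.7
```

```bash
python3 - <<'E'
from h import *
st=ctrl.get_state(); w=ctrl.get_image("wrist"); c=cam("wrist",st)
np.savez("pics/w5.npz",im=w,p=st["position"],r=st["tool_rot"]);print(st["position"],st["tool_rot"],st["grip_width"],st["grip_force"])
x,y=226,115
cv2.imwrite("pics/c5.png",cv2.resize(w[y:y+110,x:x+120,::-1],(600,550),interpolation=cv2.INTER_CUBIC))
M=Ro.from_rotvec(st["tool_rot"]).as_matrix()
print("tool y ang",np.degrees(np.arctan2(M[1,1],M[0,1])),"tip pred",(w2p(c,st["position"]+M@np.array([0,0,.1344]))-[x,y])*5)
print((w2p(c,[.4711,.2654,.014])-[x,y])*5)
E
```

```text
[0.47064639 0.26468816 0.16082183] [-0.35562217 -3.11753162  0.05214553] 0.5251878524778281 2.71245714322788
tool y ang 76.98424125505505 tip pred [273.82903087 428.9481839 ]
[305.31754525 413.01959629]
```

View pics/c5.png

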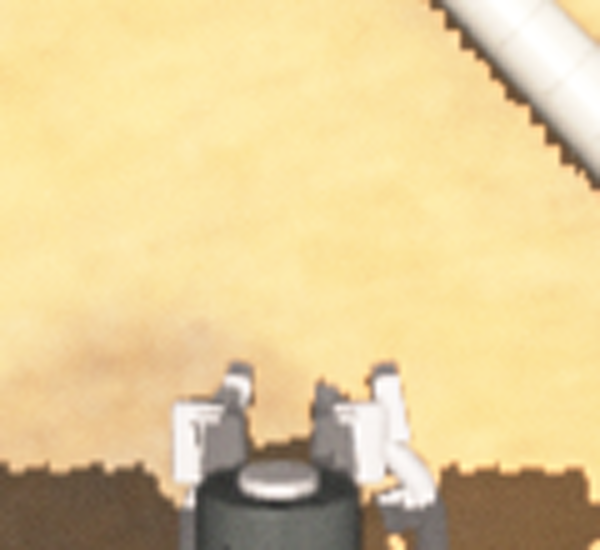

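The picture (5x, origin (226,115)) shows the lug ends at x about 240 and 385, midpoint 313. The pliers' shoulders span 173-385 and the tips' midpoint is about 280. The pliers straightened in the grip, so I'll undo the 2° tilt and shift slightly in +y before going in.

Call:
step_arm([
  {"travel":[0,0.0016,0],"turn":[-2,0,0]},
  {"travel":[0,0.0016,0],"turn":[-2,0,0]},
  {"travel":[0,0.0016,0],"turn":[-2,0,0]},
])

```text
time: 13.6
position: [0.4704, 0.2663, 0.1599]
tool_rot: [-0.355, -3.121, -0.001]
ft_force: [-0.9, -0.4, -0.6]
grip_width: 0.522
grip_force: 2.7
```

```bash
python3 - <<'E'
from h import *
st=ctrl.get_state(); w=ctrl.get_image("wrist"); s=ctrl.get_image("scene");c=cam("wrist",st)
np.savez("pics/w6.npz",im=w,p=st["position"],r=st["tool_rot"]);print(st["position"],st["tool_rot"],st["grip_width"],st["grip_force"])
x,y=226,115
o=np.zeros((600,800,3),np.uint8)
o[:450,:600]=cv2.resize(w[y+45:y+135,x:x+120,::-1],(600,450),interpolation=cv2.INTER_CUBIC)
u=w2p(cam("scene"),(.471,.265,.03)).astype(int);print(u)
o[300:600,600:800]=cv2.resize(s[u[1]-35:u[1]+25,u[0]-20:u[0]+20,::-1],(200,300),interpolation=cv2.INTER_CUBIC)
cv2.imwrite("pics/c6.png",o)
E
```

```text
[0.47038131 0.26629015 0.15993764] [-3.55040044e-01 -3.12093309e+00 -1.16452659e-03] 0.5220214633320438 2.711311990807417
[167 206]
```

View pics/c6.png

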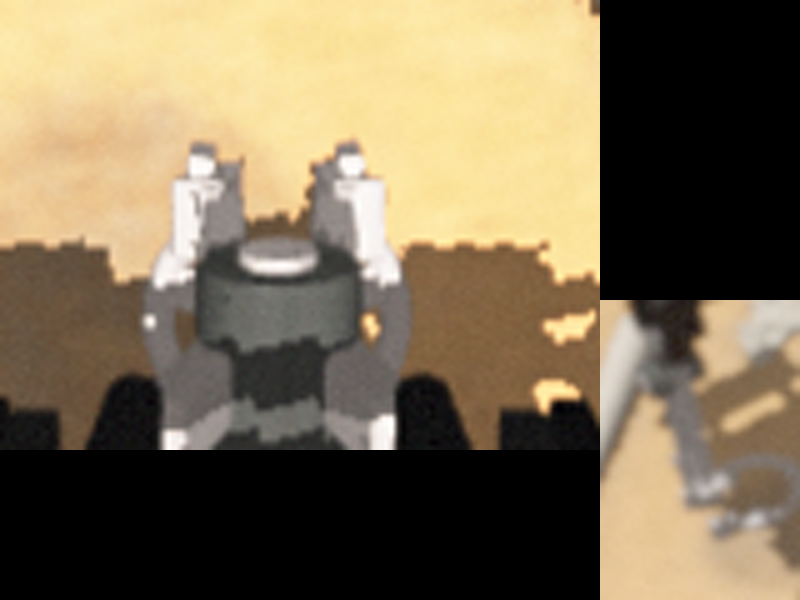

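The lugs at x 202 and 348 now straddle the tips symmetrically (midpoint 275 against 277), so I'll descend.

Call:
step_arm([
  {"travel":[0,0,0.006],"turn":[0,0,0]},
  {"travel":[0,0,0.012],"turn":[0,0,0]},
  {"travel":[0,0,0.018],"turn":[0,0,0]},
  {"travel":[0,0,0.023],"turn":[0,0,0]},
  {"travel":[0,0,0.023],"turn":[0,0,0]},
])

```text
time: 14.2
position: [0.4702, 0.2668, 0.136]
tool_rot: [-0.354, -3.12, -0.0]
ft_force: [-0.4, 0.7, 0.8]
grip_width: 0.524
grip_force: 5.0
```

Call:
step_arm([
  {"travel":[0,0,0],"turn":[0,0,0]},
  {"travel":[0,0,0],"turn":[0,0,0]},
])

```text
time: 14.4
position: [0.4699, 0.2667, 0.136]
tool_rot: [-0.353, -3.12, 0.0]
ft_force: [0.1, -0.1, -0.8]
grip_width: 0.523
grip_force: 4.5
```

Call:
step_arm([
  {"travel":[0,0,0],"turn":[0,0,0]},
  {"travel":[0,0,0],"turn":[0,0,0]},
  {"travel":[0,0,0],"turn":[0,0,0]},
  {"travel":[0,0,0],"turn":[0,0,0]},
  {"travel":[0,0,0],"turn":[0,0,0]},
], gripper=0.322, force=35)

```text
time: 14.9
position: [0.4701, 0.267, 0.1364]
tool_rot: [-0.354, -3.121, -0.001]
ft_force: [0.3, -0.9, 0.5]
grip_width: 0.331
grip_force: 20.6
```

Call:
step_arm([
  {"travel":[0,0,0],"turn":[0,0,0]},
  {"travel":[0,0,0],"turn":[0,0,0]},
])

```text
time: 15.1
position: [0.4701, 0.2668, 0.1364]
tool_rot: [-0.354, -3.12, -0.0]
ft_force: [0.7, -1.2, -0.5]
grip_width: 0.329
grip_force: 21.0
```

```bash
python3 - <<'E'
from h import *
st=ctrl.get_state(); w=ctrl.get_image("wrist"); print(st["position"],st["grip_width"],st["grip_force"],st["ft_force"])
np.savez("pics/w7.npz",im=w,p=st["position"],r=st["tool_rot"])
# text look: row brightness classes at the lugs' rows
hsv=cv2.cvtColor(w,cv2.COLOR_RGB2HSV)
g=(hsv[:,:,1]<60)&(hsv[:,:,2]>90)   # bright grey metal
for r in range(176,236,3): print(r,"".join("#" if v else ("d" if hsv[r,i,2]<90 else ".") for i,v in zip(range(226,346),g[r,226:346])))
E
```

```text
[0.4701319  0.26678364 0.13642955] 0.32892642631287844 20.97670808667317 [ 0.67274137 -1.20007719 -0.50802471]
176 ........................................................................................................................
179 ........................................................................................................................
182 ........................................................................................................................
185 ........................................................................................................................
188 ........................................................................................................................
191 ........................................................................................................................
194 ........................................................................................................................
197 ....................##########...............................................##########.......................
[... 810 characters left out ...]
dddddddddddddddddddddddddd.################................................
221 ...................###################ddddd#########################ddd##################...............................
224 ..................####################dddddd########################dddd#################...............................
227 ..................#############.######dddddd##############dd########dddd#################...............................
230 ..................#############...###.dddddddddddddddddddddddddddddddddd###..############...............................
233 ...................#######.........#######ddddddddddddddddddddddddd#######........######................................
```

The grip force is 21 N at 28.6 mm, inside the stated 15-22 N, so the ring is spread. I'll lift gently and check that it comes along.

Call:
step_arm([
  {"travel":[0,0,-0.005],"turn":[0,0,0]},
  {"travel":[0,0,-0.015],"turn":[0,0,0]},
  {"travel":[0,0,-0.03],"turn":[0,0,0]},
  {"travel":[0,0,-0.045],"turn":[0,0,0]},
  {"travel":[0,0,-0.06],"turn":[0,0,0]},
])

```text
time: 15.65
position: [0.4706, 0.267, 0.1986]
tool_rot: [0.354, 3.121, 0.002]
ft_force: [0.2, 1.1, -1.2]
grip_width: 0.327
grip_force: 20.2
```

Call:
step_arm([
  {"travel":[0,0,-0.02],"turn":[0,0,0]},
  {"travel":[0,0,-0.04],"turn":[0,0,0]},
  {"travel":[0,0,-0.04],"turn":[0,0,0]},
  {"travel":[0,0,-0.04],"turn":[0,0,0]},
])

```text
time: 16.05
position: [0.4705, 0.2669, 0.2371]
tool_rot: [-0.354, -3.122, -0.002]
ft_force: [-0.9, -0.2, -1.0]
grip_width: 0.327
grip_force: 20.2
```

```bash
python3 - <<'E'
from h import *
st=ctrl.get_state(); w=ctrl.get_image("wrist"); s=ctrl.get_image("scene")
print(st["position"],st["tool_rot"],st["grip_width"],st["grip_force"],st["ft_force"])
np.savez("pics/w8.npz",im=w,s=s,p=st["position"],r=st["tool_rot"])
def dump(im,r0,r1,c0,c1):
    h=cv2.cvtColor(im,cv2.COLOR_RGB2HSV)
    for r in range(r0,r1): print(r,"".join("d" if h[r,i,2]<75 else ("#" if h[r,i,1]<55 else ("+" if h[r,i,1]<85 else ".")) for i in range(c0,c1)))
print("wrist");dump(w[::3],64,92,216,346)
M=Ro.from_rotvec(st["tool_rot"]).as_matrix()
u=w2p(cam("scene"),st["position"]+M@[-.025,0,.13]).astype(int);print("scene",u)
dump(s,u[1]-24,u[1]+22,u[0]-35,u[0]+35)
E
```

```text
[0.47049706 0.26685892 0.23711808] [-3.53734780e-01 -3.12158780e+00 -1.80628894e-03] 0.3268018325546019 20.176538557279855 [-0.8938462  -0.23729829 -1.03392961]
wrist
64 +.+..+.......................++......++..........+++..+..............++.++.++++++.................................................
65 ......................+++.+.+.+####+.+##+...........+.+.....................++...............++++.................................
66 .........................+....###########+..................++...++.....................##########+...............................
67 ......................+.....+##############+..........................................++############..............................
68 ...............+.......+.....################+......................................################..............................
69 .............................##################...................................+################+..............................
70 ............................+###################+.........++#########+++.........##################+..........................
[... 5584 characters left out ...]
.........................
192 .......++#########....+..+..++###++...................................
193 .......++########+..+++++..+++++++....................................
194 ......++########++.++++......+++......................................
195 .....+++########+.++++................................................
196 ....++++########+.++++................................................
197 ...+..+########+..++++................................................
198 ..+..++########+..+++.................................................
199 .....++########..+++..................................................
200 .....+########+...++..................................................
```

The scene dump shows the ring hanging on the tips. From the wrist dump its width is about 62.5 mm, which gives a spread near 0.22. I'll fit the ring centre from the outer wire edges.

```bash
cat > fit.py <<'E'
from h import *
from scipy.optimize import least_squares
m=ctrl.camera_model("wrist");T=np.array(m["T_tool_cam"]);K=np.array([[m["fx"],0,m["cx"]],[0,m["fy"],m["cy"]],[0,0,1]]);D=np.array([m["k1"],0,0,0])
def planeT(uv,z): # pixel -> tool coords on tool plane z
    n=cv2.undistortPoints(np.array(uv,float).reshape(-1,1,2),K,D).reshape(-1,2);r=np.c_[n,np.ones(len(n))]@T[:3,:3].T
    return (T[:3,3]+r*((z-T[2,3])/r[:,2:]))[:,:2]
def ring(w,z=.1332,r0=228,r1=240):
    sat=cv2.GaussianBlur(cv2.cvtColor(w,cv2.COLOR_RGB2HSV)[:,:,1],(3,3),0).astype(float)
    L=[];R=[]
    for r in range(r0,r1):
        for side,lst in ((-1,L),(1,R)):
            cs=np.arange(238,265) if side<0 else np.arange(322,296,-1)
            s=sat[r,cs];lo=70
            k=np.argmax(s<lo)
            if k>0 and s[k-1]>=lo: lst.append([cs[k-1]-side*(s[k-1]-lo)/(s[k-1]-s[k]),r])
    L=planeT(L,z);R=planeT(R,z)
    def f(p): # p: arc centre x, mid y, half separation
        return np.r_[np.hypot(L[:,0]-p[0],L[:,1]-p[1]+p[2])-.026,np.hypot(R[:,0]-p[0],R[:,1]-p[1]-p[2])-.026]
    o=least_squares(f,[-.025,0,.0055],loss="soft_l1",f_scale=.0003);phi=np.arcsin(o.x[2]/.024)
    return np.array([o.x[0]+.024*(1-np.cos(phi))*1,o.x[1]]),phi,np.abs(f(o.x)).max(),len(L),len(R)
def circ(w,c0,z,rad,sgn=1): # bright disc of radius rad near c0 (tool xy) on tool plane z
    g=cv2.GaussianBlur(cv2.cvtColor(w,cv2.COLOR_RGB2GRAY),(3,3),0)
    def pr(xy):
        X=np.c_[xy,np.full(len(xy),z)];C=(X-T[:3,3])@T[:3,:3];return cv2.projectPoints(C,np.zeros(3),np.zeros(3),K,D)[0].reshape(-1,2)
    c=np.array(c0,float)
    for it in range(6):
        P=[]
        for a in np.arange(0,2*np.pi,.1):
            d=np.array([np.cos(a),np.sin(a)]);rr=np.arange(rad-.006,rad+.006,.0003)
            uv=pr(c+rr[:,None]*d);v=cv2.remap(g,uv[:,0].astype(np.float32)[None],uv[:,1].astype(np.float32)[None],cv2.INTER_LINEAR)[0].astype(float)
            gr=v[:-4]-v[4:];k=np.argmax(gr)
            if gr[k]>25:P.append(c+rr[k+2]*d)
        P=np.array(P);o=least_squares(lambda p:np.hypot(*(P-p).T)-rad,c,loss="soft_l1",f_scale=.0005);c=o.x
    e=np.hypot(*(P-c).T)-rad
    return c,len(P),np.median(np.abs(e)),pr(c[None])[0]
E
python3 - <<'E'
from fit import *
d=np.load("pics/w8.npz")
for r0,r1 in((226,240),(229,239)): print(ring(d["im"],r0=r0,r1=r1))
c,*_=ring(d["im"]);s=dict(position=d["p"],tool_rot=d["r"]);M=Ro.from_rotvec(d["r"]).as_matrix()
print("ring world",d["p"]+M@[*c,.1332]); print(M)
tgt=np.array([.664,.0795,0]);now=d["p"]+M@[*c,.1332];v=tgt-now;v[2]=0;print("tool travel to spindle",M.T@v)
d1=np.load("pics/w1.npz");s1=dict(position=d1["p"],tool_rot=d1["r"]);t=tool(s1,[.664,.0795,.081]);q=circ(d1["im"],t[:2],t[2],.016);print(q)
M1=Ro.from_rotvec(d1["r"]).as_matrix();print("spindle w1",d1["p"]+M1@[*q[0],t[2]])
E
```

```text
(array([-0.02404109, -0.00110512]), np.float64(0.23458512408456828), np.float64(0.00023272389294143325), 14, 14)
(array([-0.0244555 , -0.00111383]), np.float64(0.2308360728578995), np.float64(0.00020577561482724646), 10, 10)
ring world [0.49381997 0.26051736 0.10391314]
[[-9.74643289e-01  2.23764272e-01  1.03788887e-04]
 [ 2.23764242e-01  9.74642628e-01  1.14552695e-03]
 [ 1.55170931e-04  1.13970440e-03 -9.99999338e-01]]
tool travel to spindle [-2.06370040e-01 -1.38347023e-01 -1.89697467e-04]
(array([0.03667653, 0.16112158]), 63, np.float64(0.000289564839541772), array([475.06691554, 158.8031481 ]))
spindle w1 [0.66412857 0.07764102 0.08101056]
```

Call:
step_arm([
  {"travel":[-0.02,-0.006,0],"turn":[0,0,0]},
  {"travel":[-0.045,-0.012,0],"turn":[0,0,0]},
  {"travel":[-0.075,-0.02,0],"turn":[0,0,0]},
  {"travel":[-0.105,-0.03,0],"turn":[0,0,0]},
  {"travel":[-0.135,-0.038,0],"turn":[0,0,0]},
])

```text
time: 16.65
position: [0.5937, 0.1984, 0.2349]
tool_rot: [-0.353, -3.119, 0.002]
ft_force: [0.7, -0.1, -1.8]
grip_width: 0.326
grip_force: 20.2
```

Call:
step_arm([
  {"travel":[-0.03,-0.008,0],"turn":[0,0,0]},
  {"travel":[-0.055,-0.015,0],"turn":[0,0,0]},
  {"travel":[-0.071,-0.02,0],"turn":[0,0,0]},
  {"travel":[-0.071,-0.02,0],"turn":[0,0,0]},
  {"travel":[-0.071,-0.02,0],"turn":[0,0,0]},
])

```text
time: 17.15
position: [0.6573, 0.1642, 0.2348]
tool_rot: [-0.354, -3.118, 0.001]
ft_force: [0.3, 0.2, -0.8]
grip_width: 0.33
grip_force: 20.2
```

Call:
step_arm([
  {"travel":[0,0,0],"turn":[0,0,0]},
  {"travel":[0,0,0],"turn":[0,0,0]},
  {"travel":[0,0,0],"turn":[0,0,0]},
])

```text
time: 17.45
position: [0.6575, 0.165, 0.2366]
tool_rot: [-0.352, -3.121, -0.001]
ft_force: [-0.0, -0.8, -1.7]
grip_width: 0.326
grip_force: 20.2
```

```bash
cat > meas.py <<'E'
from fit import *
import sys
st=ctrl.get_state();w=ctrl.get_image("wrist");n=sys.argv[1]
np.savez(f"pics/{n}.npz",im=w,p=st["position"],r=st["tool_rot"]);print(st["position"],st["grip_width"],st["grip_force"],st["ft_force"])
np.set_printoptions(precision=4,suppress=True)
M=Ro.from_rotvec(st["tool_rot"]).as_matrix()
t=tool(st,[.664,.0785,.081]);q=circ(w,t[:2],t[2],.016);print("pred",t,"spindle",q);sw=st["position"]+M@[*q[0],t[2]];print("world",sw)
try: print("ring",ring(w))
except Exception as e: print(e)
h=cv2.cvtColor(w,cv2.COLOR_RGB2HSV)
u=q[3].astype(int)
for r in range(u[1]-26,u[1]+26,3): print(r,"".join(str(v//26) for v in h[r,u[0]-30:u[0]+30,2]))
E
python3 meas.py w9
```

```text
[0.65751679 0.16498796 0.23656925] 0.3258386976887498 20.179065777920187 [-0.04446036 -0.75663649 -1.663871  ]
pred [-0.0257 -0.083   0.1555] spindle (array([-0.0365, -0.0895]), 30, np.float64(0.0011831411300979415), array([187.5514, 232.0535]))
world [0.6731 0.0698 0.081 ]
ring (array([-0.0239, -0.001 ]), np.float64(0.2341263432877664), np.float64(0.00015932348053506254), 7, 12)
206 444455556679999999995444445444444444444444444443434344444443
209 999999999999999999999985444544444444444444444444444443344444
212 999999999999999999999998544444444444444444444444444444434444
215 999999999999999999999999744444544444445444445444444444443344
218 888788766666679999999999544444444444444444444444444444444334
221 444444444444469999999999544444444444444444444544444444444444
224 444444444444447999999999744444444444444444444444444444444332
227 444444444444445899999999974444444444444455444454444444442112
230 444444444444444699999999999754444444444444444444444443321211
233 444444444545454579999999999999754444444444444444444432233444
236 444444444444444458999999999999999555666665444445555555455544
239 999999999999999999999999999999999999999998544545555454444444
242 999999999999999999999999999999999999999999855445444455445555
245 999999999999999999999999999999999999999999544444544555555454
248 111111111111111111111111111111111111111111111111111111111355
251 111000110011101011110111111101101111111110011111100011001245
254 111110111111100100111111111111101111101111110100110011101135
257 111110110110111111010010100011011101111101111111111111111134
```

Call:
step_arm([
  {"travel":[-0.01,-0.03,0],"turn":[0,0,0]},
  {"travel":[-0.02,-0.065,0],"turn":[0,0,0]},
  {"travel":[-0.03,-0.1,0],"turn":[0,0,0]},
  {"travel":[-0.03,-0.135,0],"turn":[0,0,0]},
  {"travel":[-0.03,-0.165,0],"turn":[0,0,0]},
])

```text
time: 18.0
position: [0.65, -0.0057, 0.2365]
tool_rot: [-0.356, -3.121, 0.001]
ft_force: [0.5, 0.6, -1.9]
grip_width: 0.328
grip_force: 20.2
```

Call:
step_arm([
  {"travel":[0,0,0],"turn":[0,0,0]},
  {"travel":[0,0,0],"turn":[0,0,0]},
  {"travel":[0,0,0],"turn":[0,0,0]},
  {"travel":[0,0,0],"turn":[0,0,0]},
])

```text
time: 18.4
position: [0.6506, -0.0014, 0.2362]
tool_rot: [-0.349, -3.121, -0.001]
ft_force: [-0.0, -0.3, -1.5]
grip_width: 0.328
grip_force: 20.2
```

```bash
python3 meas.py w10; python3 - <<'E'
import numpy as np,cv2
a=np.load("pics/top0.npy")[150:185,205:250];b=np.load("pics/top4.npy");
# subpixel shift of the spindle top between before and after cranking, against fixed jaw/base patch shift
T=np.load("pics/top0.npy")
for n,(y,x,h,w) in dict(spindle=(161,220,13,13),fixed=(158,203,22,14)).items():
    t=T[y:y+h,x:x+w];R=cv2.matchTemplate(b[y-6:y+h+6,x-6:x+w+6],t,cv2.TM_CCOEFF_NORMED);_,v,_,(mx,my)=cv2.minMaxLoc(R)
    f=lambda p,q,r:.5*(p-r)/(p-2*q+r)
    print(n,v,mx-6+f(R[my,mx-1],v,R[my,mx+1]),my-6+f(R[my-1,mx],v,R[my+1,mx]))
E
```

```text
[ 0.65058669 -0.00137622  0.23618232] 0.32761031698516324 20.178391663357615 [-0.01888742 -0.25889669 -1.54190633]
pred [0.0044 0.0807 0.1553] spindle (array([0.0045, 0.0815]), 57, np.float64(0.0003240148641342304), array([368.7528, 190.4344]))
world [0.6641 0.0793 0.081 ]
ring (array([-0.0237, -0.0011]), np.float64(0.24119874630009738), np.float64(0.0001976809156844124), 6, 12)
164 999954555555555555555555555555556554313455555555555555555555
167 999955666655678999998888999999999999953445555555555555555555
170 999979999999998755566889999999999999963455555555555555555555
173 999988999997555689888555566666666789963445555555555555555555
176 999988999644698885555557988988989999998876555555555555555555
179 999997984459965445589988899999999999999998886555555555555555
182 999995744696544447888899999999999999999999999875555555555555
185 999996844754444688889999999999999999999999999988555555555555
188 999995443444435888999999999999999999999999999998855555555555
191 999995454444358777999999999999999999999999999998755555555555
194 999999545554447778999999999999999999999999999998555555555455
197 999999555555544677899999999999999999999999999875555555555555
200 999999312222222258769999999999999999999999997555555555455555
203 999999532222222222367789999999999999999998655555555555555555
206 999999643322433344444455567788888888767334444444455556767889
209 999999733334599699999999999999999999999999999999999999999999
212 555555555555555699999999999999999999999999999999999999999999
215 555555555555555569999999999999999999999999999999999999999999
spindle 0.9602477550506592 -0.1495393 0.030281307
fixed 0.9922732710838318 -0.001122207 -0.03922295
```

```bash
python3 - <<'E'
import re
s=open("fit.py").read()
s=s.replace("def circ(w,c0,z,rad,sgn=1):","def circ(w,c0,z,rad,half=None,thr=25):").replace("            if gr[k]>25:","            if half is not None and d@half<-.2: continue\n            if gr[k]>thr:")
open("fit.py","w").write(s)
E
python3 - <<'E'
from fit import *
np.set_printoptions(precision=4,suppress=True)
for n in ("w1","w10"):
    d=np.load(f"pics/{n}.npz");s=dict(position=d["p"],tool_rot=d["r"]);M=Ro.from_rotvec(d["r"]).as_matrix()
    t=tool(s,[.664,.0795,.081])
    v=t[:2]-[.074,0];v/=np.linalg.norm(v)
    for hf in (v,):
        q=circ(d["im"],t[:2],t[2],.016,hf);print(n,q,d["p"]+M@[*q[0],t[2]])
d=np.load("pics/w10.npz");M=Ro.from_rotvec(d["r"]).as_matrix()
print("travel",np.array(q[0])-[-.0240,-.0011])
# ring in scene-free check: other ring rows
print([ring(np.load(f"pics/{n}.npz")["im"])[0] for n in("w8","w9","w10")])
E
```

```text
w1 (array([0.0368, 0.161 ]), 35, np.float64(0.0002944811763595061), array([474.8987, 158.7092])) [0.664  0.0775 0.081 ]
w10 (array([0.0048, 0.0811]), 30, np.float64(0.00024427325207005204), array([368.3502, 190.1142])) [0.6637 0.079  0.081 ]
travel [0.0288 0.0822]
[array([-0.0242, -0.0011]), array([-0.0239, -0.001 ]), array([-0.0237, -0.0011])]
```

Call:
step_arm([
  {"travel":[0.006,0.016,0],"turn":[0,0,0]},
  {"travel":[0.013,0.036,0],"turn":[0,0,0]},
  {"travel":[0.02,0.056,0],"turn":[0,0,0]},
  {"travel":[0.026,0.074,0],"turn":[0,0,0]},
  {"travel":[0.0288,0.0822,0],"turn":[0,0,0]},
])

```text
time: 18.95
position: [0.64, 0.0881, 0.2361]
tool_rot: [-0.345, -3.121, -0.004]
ft_force: [-0.3, -0.1, -1.3]
grip_width: 0.33
grip_force: 20.2
```

Call:
step_arm([
  {"travel":[0,0,0],"turn":[0,0,0]},
  {"travel":[0,0,0],"turn":[0,0,0]},
  {"travel":[0,0,0],"turn":[0,0,0]},
])

```text
time: 19.25
position: [0.6409, 0.0815, 0.2363]
tool_rot: [-0.357, -3.121, 0.001]
ft_force: [0.3, -1.1, -1.5]
grip_width: 0.324
grip_force: 20.2
```

```bash
python3 - <<'E'
from fit import *
np.set_printoptions(precision=4,suppress=True)
st=ctrl.get_state();w=ctrl.get_image("wrist");s=ctrl.get_image("scene")
np.savez("pics/w11.npz",im=w,s=s,p=st["position"],r=st["tool_rot"])
M=Ro.from_rotvec(st["tool_rot"]).as_matrix();rc=st["position"]+M@[-.0240,-.0011,.1332]
print(st["position"],"ring",rc,"to spindle (tool)",M.T@(np.array([.6638,.079,rc[2]])-rc),st["grip_width"],st["grip_force"],M[:,2])
# scene: brightness dump round the ring and spindle
c=cam("scene");print("px ring",w2p(c,rc),"spindle top",w2p(c,[.6638,.079,.081]))
u=w2p(c,[.6638,.079,.09]).astype(int);g=cv2.cvtColor(s,cv2.COLOR_RGB2GRAY)
print(u)
for r in range(u[1]-22,u[1]+22): print(r,"".join("0123456789abcdefghijklmnopq"[v//10] for v in g[r,u[0]-32:u[0]+32]))
E
```

```text
[0.6409 0.0815 0.2363] ring [0.664  0.0749 0.1031] to spindle (tool) [ 0.0011  0.0039 -0.    ] 0.324265461306757 20.178725919686258 [-0.0008 -0.0006 -1.    ]
px ring [272.4928 175.7504] spindle top [271.3162 181.5803]
[271 178]
156 kkkkjjjjjjjjjjjjjhfeca77789aaceghhhhgfdcccccddddeeddddddcccccccc
157 kkkkkjkkkjjjjjjjjigec977889bcfhiiihhgecaaaabceeeffedddeeeedccccc
158 kkkkkkkkkkkjkkjjjjifc98789abcfhiigfedba9999acfhhhhgfffffffedcccc
159 kkkkkkkkkkkkkkjjjjigd978acbbceffedba98989999behiiiihhhhhggffffee
160 kkkkkkkkkkkkkkjkjjjhea9adecbcccbaa9989999999acgiijjjiiiiiihhhhhh
161 kkkkkkkkkkkkkkkkkkjifcbdefdbbba99989888999999adgijjjjjjiiiiiiiii
162 kkkkkkkkkkkkkkkkkkkifdcdggebcba988888889999999bdgijjjjjjjjjjjjii
163 kkkkkkkkkkkkkkkkkkkifdcehhfbbba9877767899999999behjjjjjjjjjjjjjj
164 kkkkkkkkkkkkkkkkkkkifccfhhfcbba97666667899999999cfijjjjjjjjjjjjj
165 kkkkkkkkkkkkkkkkkkjheccfiifdbba87666676788999999adhijjkjjjjjjjjj
166 kkkjjkkkkkkkkkkkkkjheccfiigdcba977676676789999999behjjjjjjjjjjjj
167 kkkkkjjjjjkkkkkkkkjhecdgiigdcbb9998887677889999989dgjjjjjjjjjjjj
168 kkkkjjjjjjjkkkkkkkjgecdgiigdcbbbbbbaa877
[... 1463 characters left out ...]
bbbbbbbbbb
190 iiiiiiiiihgeccccccddcdcbabefedcccbcccbbbbbbbbbbbbbbbbbbbbbbbbbbb
191 jiiiiiihhiigdbccccdcdccaacegfdccccccccbbbbbbbbbbcbbbbbbbbbbbbbbb
192 iiiiiihghjjhdaacccddccccdefgffeedccccbbbbbbbbbbbbbbbbbbbbbbbbbbb
193 iiiiihfefihgca9abccdcccegihgffgfdccccbbbbbbbbccbbbbbbbbbbbbbbbbb
194 iiiiigdcdeedb99aabcccbbeijigfffedccbbbcccbbcccccbbbbbbbbbbbbbbbb
195 iiiiigdbbcccba9999abaaadgiihfeeddcccccccccccccccccbbbbbbbbbbbbbb
196 iiiiigea9abbbba98999989begghgffedccccccccccccccccccbbbbbbbbbbbbb
197 iiiiihecaaabbcba9998889bdefggghgfcbccccccccccccccbcbbbbbbbbbbbbb
198 iiiiiihfdb9abbcbba99889bdeeefgiifdcccccccccbcccccccbbbbbbbbbbbbb
199 iiiiiiihgebaaabbbba9999bddeeefggecccccccccccbccccbbbaabbbbbbbbbb
```

Call:
step_arm([
  {"travel":[0.001,0.004,0],"turn":[0,0,0]},
  {"travel":[0.001,0.004,0],"turn":[0,0,0]},
  {"travel":[0.001,0.004,0],"turn":[0,0,0]},
  {"travel":[0.001,0.004,0],"turn":[0,0,0]},
  {"travel":[0.001,0.004,0],"turn":[0,0,0]},
])

```text
time: 19.85
position: [0.6407, 0.0871, 0.2363]
tool_rot: [-0.354, -3.121, -0.0]
ft_force: [-0.2, -0.7, -0.9]
grip_width: 0.325
grip_force: 20.2
```

```bash
cat > pos.py <<'E'
from fit import *
np.set_printoptions(precision=4,suppress=True)
A=[]
for i in range(3):
    st=ctrl.get_state();w=ctrl.get_image("wrist")
    M=Ro.from_rotvec(st["tool_rot"]).as_matrix()
    try: rg=ring(w)
    except Exception as e: rg=None
    rc=st["position"]+M@[-.0240,-.0011,.1332];print(st["position"],"ring",rc,"to spindle (tool)",M.T@(np.array([.6638,.079,rc[2]])-rc),M[:,2],st["grip_force"],st["ft_force"],st["time"])
print(rg,np.abs(st["qd"]).max())
np.savez("pics/last.npz",im=w)
E
python3 pos.py
```

```text
[0.6407 0.0871 0.2363] ring [0.6637 0.0807 0.1031] to spindle (tool) [-0.0005 -0.0016 -0.    ] [-0.0009  0.0003 -1.    ] 20.17858031205833 [-0.1991 -0.6943 -0.9   ] 19.85
[0.6407 0.0871 0.2363] ring [0.6637 0.0807 0.1031] to spindle (tool) [-0.0005 -0.0017 -0.    ] [-0.0009  0.0003 -1.    ] 20.17857839819044 [ 0.2091  0.0398 -1.5596] 19.9
[0.6407 0.0871 0.2363] ring [0.6637 0.0807 0.1031] to spindle (tool) [-0.0005 -0.0017 -0.    ] [-0.001   0.0003 -1.    ] 20.17863684799522 [ 0.6137 -0.3828 -1.3714] 19.95
(array([-0.0225, -0.0011]), np.float64(0.26177717097953374), np.float64(0.005605617132394155), 3, 10) 0.002482993544784753
```

Call:
step_arm([
  {"travel":[-0.0005,-0.0018,0],"turn":[0,0,0]},
  {"travel":[-0.0005,-0.0018,0],"turn":[0,0,0]},
  {"travel":[-0.0005,-0.0018,0],"turn":[0,0,0]},
  {"travel":[-0.0005,-0.0018,0],"turn":[0,0,0]},
  {"travel":[-0.0005,-0.0018,0],"turn":[0,0,0]},
])

```text
time: 20.5
position: [0.6408, 0.0854, 0.2363]
tool_rot: [-0.353, -3.121, -0.0]
ft_force: [0.7, 0.9, -1.2]
grip_width: 0.332
grip_force: 20.2
```

Call:
step_arm([
  {"travel":[0,0,0.002],"turn":[0,0,0]},
  {"travel":[0,0,0.005],"turn":[0,0,0]},
  {"travel":[0,0,0.008],"turn":[0,0,0]},
  {"travel":[0,0,0.011],"turn":[0,0,0]},
  {"travel":[0,0,0.013],"turn":[0,0,0]},
])

```text
time: 21.0
position: [0.6406, 0.0853, 0.2227]
tool_rot: [-0.354, -3.12, -0.0]
ft_force: [-0.2, -0.0, -0.3]
grip_width: 0.325
grip_force: 20.2
```

```bash
python3 pos.py; python3 - <<'E'
from h import *
s=ctrl.get_image("scene");c=cam("scene");u=w2p(c,[.6638,.079,.085]).astype(int);g=cv2.cvtColor(s,cv2.COLOR_RGB2GRAY);print(u)
for r in range(u[1]-14,u[1]+22): print(r,"".join("0123456789abcdefghijklmnopq"[v//10] for v in g[r,u[0]-26:u[0]+26]))
E
```

```text
[0.6406 0.0853 0.2227] ring [0.6635 0.0789 0.0895] to spindle (tool) [-0.0003  0.0001 -0.    ] [-0.0016  0.0002 -1.    ] 20.178250959143043 [-0.2062 -0.0136 -0.2519] 21.0
[0.6405 0.0854 0.2225] ring [0.6633 0.0789 0.0892] to spindle (tool) [-0.0004  0.0002 -0.    ] [-0.0019  0.0001 -1.    ] 20.176044206600636 [ 0.1818 -0.1122 -1.4974] 21.05
[0.6405 0.0854 0.2228] ring [0.6634 0.0789 0.0895] to spindle (tool) [-0.0004  0.0001 -0.    ] [-0.0018  0.0001 -1.    ] 20.177908565383404 [ 0.5435 -0.0404 -1.5035] 21.1
None 0.008274840117925392
[271 180]
166 jkkkkkkkkkkkifccfggdbba86666666678889999999behjjjjjj
167 jjjkjkkkkkkjifccfihecba976566666889999999888cgjjjjjj
168 jjjjjkkkkkkjheccgiiecbba76666567899998887778cgjjjjjj
169 jjjjjjkkkkjjhdcdgjifcbba97666667899888777678cgjjjjjj
170 jjjjjjjjkkjigdcdhjifdbcba8878777788776676778cgjjjjjj
171 kkjjjjjjjkkigdcdhjifcbbcbaaaa987777766777778cgjjjjjj
172 kkkjjjjjjjjigdcdghgecbccbbbbbba8876776777779cgjjjjjj
173 kkkjjjjkjjjigdcdefdcbbbba99abbba988777777778cgijjjjj
174 jjjjjjjjjjjifdcccddcbbbba87889abba9877777778aehjjjjj
175 ghhhijjjjjigecbcceedcbcba866789ab
[... 801 characters left out ...]
bbbbbbbbbbbbbbbb
190 iiihgedcccdcccba988befdccbccccbccbbbbbbbbbbbbbbbbbbb
191 ihhiigdbccccccca89acegedccccbcbbbbbbbbbbbbbbbbbbbbbb
192 hghjjhdaabccdccbabdffgfeecccccbbbbbabbbcbbbbbbbbbbbb
193 fegihgca9abccdcbbdhihgffedcccbcbbbbbbbbbbbbbbbbbbbbb
194 dbdeedb999abcccbbehjigfeecccbbbbccbbbcccccbbbbbbbbbb
195 dabbccba9999aaaaadghihfedcccccbbccccbcccccccbbbbbbbb
196 ea9abbbba99999989cefghgfedcbcbbbcccccccbcccbbbbbbbbb
197 fca9abbbba9999889bdeffggfdcccbccccccccccbccccbbbbbbb
198 gfdba9abbbaa98889bdeeefgfeccccbccccccccccccbbbaababb
199 ihgeb99abbbaa9889bddeeefedcccccccccccccccbcbbbaabbab
200 iihgeba9aabbbaaaabcddeeedccbccccccbcccbccbbbba9aaabb
201 jiiihfdba9abbbbbccccddeedccccccccccccbbbbbbba899aaab
```

Call:
step_arm([
  {"travel":[-0.0003,0,0.002],"turn":[0,0,0]},
  {"travel":[-0.0003,0,0.005],"turn":[0,0,0]},
  {"travel":[-0.0003,0,0.008],"turn":[0,0,0]},
  {"travel":[-0.0003,0,0.01],"turn":[0,0,0]},
  {"travel":[-0.0003,0,0.01],"turn":[0,0,0]},
])

```text
time: 21.7
position: [0.6408, 0.0853, 0.2127]
tool_rot: [-0.353, -3.12, 0.0]
ft_force: [-0.1, 0.1, -1.6]
grip_width: 0.328
grip_force: 20.2
```

```bash
python3 pos.py
```

```text
[0.6408 0.0853 0.2127] ring [0.6637 0.0789 0.0795] to spindle (tool) [-0.0001  0.0002 -0.    ] [-0.0019  0.0001 -1.    ] 20.1777756633237 [-0.0776  0.0983 -1.557 ] 21.7
[0.6409 0.0853 0.213 ] ring [0.6639 0.0789 0.0798] to spindle (tool) [0.0001 0.0001 0.    ] [-0.0014  0.0002 -1.    ] 20.179531602188945 [-0.0892 -0.2004 -1.5909] 21.75
[0.641  0.0853 0.2132] ring [0.664  0.0789 0.08  ] to spindle (tool) [0.0002 0.0001 0.    ] [-0.0011  0.0003 -1.    ] 20.1788315246813 [ 0.0663  0.1753 -0.2425] 21.8
None 0.0048080386999936565
```

Call:
step_arm([
  {"travel":[0,0,0.003],"turn":[0,0,0]},
  {"travel":[0,0,0.006],"turn":[0,0,0]},
  {"travel":[0,0,0.01],"turn":[0,0,0]},
  {"travel":[0,0,0.01],"turn":[0,0,0]},
  {"travel":[0,0,0.01],"turn":[0,0,0]},
])

```text
time: 22.35
position: [0.6409, 0.0853, 0.2031]
tool_rot: [-0.353, -3.12, -0.0]
ft_force: [-0.0, -0.4, -1.3]
grip_width: 0.327
grip_force: 20.2
```

Call:
step_arm([
  {"travel":[0,0,0.003],"turn":[0,0,0]},
  {"travel":[0,0,0.006],"turn":[0,0,0]},
  {"travel":[0,0,0.01],"turn":[0,0,0]},
  {"travel":[0,0,0.01],"turn":[0,0,0]},
  {"travel":[0,0,0.01],"turn":[0,0,0]},
])

```text
time: 22.85
position: [0.6409, 0.0853, 0.1931]
tool_rot: [-0.354, -3.12, -0.0]
ft_force: [-0.0, 0.7, -1.2]
grip_width: 0.325
grip_force: 20.2
```

```bash
python3 pos.py; python3 - <<'E'
from fit import *
w=np.load("pics/last.npz")["im"];g=cv2.cvtColor(w,cv2.COLOR_RGB2GRAY)
for r in range(192,250,2): print(r,"".join("0123456789abcdefghijklmnopq"[v//10] for v in g[r,230:335]))
E
```

```text
[0.6409 0.0853 0.1931] ring [0.6639 0.0789 0.0598] to spindle (tool) [0.0001 0.0001 0.    ] [-0.0014  0.0003 -1.    ] 20.17879955470562 [-0.0378  0.7374 -1.1746] 22.85
[0.641  0.0853 0.1933] ring [0.6641 0.0789 0.0601] to spindle (tool) [0.0003 0.     0.    ] [-0.0009  0.0003 -1.    ] 20.17963091377169 [ 0.3347  0.677  -0.7325] 22.9
[0.6411 0.0853 0.1934] ring [0.6641 0.0789 0.0602] to spindle (tool) [0.0003 0.     0.    ] [-0.0008  0.0003 -1.    ] 20.178916761651635 [ 0.6695  0.2043 -2.0678] 22.95
None 0.0017177299986466076
192 54544469aaaaaaaaaaabbaabbbabbb98555547cccccccccccccccccccccccccca558acddddddddddeddddddddedddddddbabccddc
194 5555569bbbbbbccbbbbbbbbccccccba9554455557ccccccccccccccccdccdcddc557abc988adddddbceddddddddddddddca9cdcdc
196 455558ccccccccccbaaaaaaaaaabcca9655554456ccccdcccccccccccccccccbca56acc658deedbdeeeedddddddddddddca9ccccc
198 555558ccccccccccbaaaaaaaaaabccba7545455447cccccccccdcdddddddddeeed869bcc68ceedccdddefcddddddddcddca8ccccc
200 554457bccccccccbccccccbcbbabccca857788888adedddeeeeedeeeeeeeeeeeeed757cc78clmmnopppppjdddddddddddcb9ccccb
202 5555568cccccccc
[... 1920 characters left out ...]
aaaaa94555569bbccbb9555555555556aa5569dc
238 555554554557bcccccbcccccbcba9bcaaabaaaaaaaa9654555444545468aaaaaaaaabaa854459bccccb9655555455556accaba9cc
240 555555421111237ccbbbccc96321123358aaaaabaaa9755545545554458a9aaaaaaaa84211111369bb855555411112236accb99ff
242 55555411111111244444444311221111148aabaaa9a97545455444569abbaaaaaaaa831111111112433222333111111026ccbbgnn
244 55555211111212122222222211211211126bcbaaaaa9754555454556cccdccbdjllc5212212111222222222221111111126bchmnn
246 555532102210111222222222122211121139ccbaa9a96554554454558bccdddioppd3111112121122221122222111111117innnnm
248 555321111102112222222221212211210227bcbbaaa9555455555555589bccdgjjd821112111111122222221221111111129lnmmm
```

Call:
step_arm([
  {"travel":[0,0,0.001],"turn":[0,0,0]},
  {"travel":[0,0,0.001],"turn":[0,0,0]},
  {"travel":[0,0,0.001],"turn":[0,0,0]},
  {"travel":[0,0,0.001],"turn":[0,0,0]},
  {"travel":[0,0,0.001],"turn":[0,0,0]},
])

```text
time: 23.5
position: [0.641, 0.0853, 0.1924]
tool_rot: [-0.354, -3.121, -0.0]
ft_force: [-0.6, -0.8, -2.0]
grip_width: 0.325
grip_force: 20.2
```

```bash
python3 pos.py | tail -2; python3 - <<'E'
from h import *
a=np.load("pics/top0.npy");b=np.load("pics/top4.npy");b3=np.load("pics/top3.npy");c=cam("top")
y,x,h,w=161,236,24,13
for B in(b,b3):
    t=a[y:y+h,x:x+w];R=cv2.matchTemplate(B[y-8:y+h+8,x-12:x+w+8],t,cv2.TM_CCOEFF_NORMED);_,v,_,(mx,my)=cv2.minMaxLoc(R)
    f=lambda p,q,r:.5*(p-r)/(p-2*q+r)
    dx=mx-12+f(R[my,mx-1],v,R[my,mx+1]);dy=my-8+f(R[my-1,mx],v,R[my+1,mx]);p=np.array([242.,173.])
    print(v,dx,dy,"jaw travel",np.linalg.norm(p2w(c,p+[dx,dy],.037)-p2w(c,p,.037)))
E
```

```text
[0.641  0.0853 0.1923] ring [0.664  0.0789 0.0591] to spindle (tool) [0.0003 0.     0.    ] [-0.0009  0.0003 -1.    ] 20.17849885392934 [-0.2809 -0.5632 -0.8476] 23.6
None 0.0017165905264655988
0.8080976605415344 -4.4427133 -0.67790157 jaw travel 0.012188397137397132
0.8089964985847473 -4.441873 -0.683029 jaw travel 0.012188503278119368
```

The jaw travelled about 12.2 mm, which fits clamping on the foot at about 12.5 mm. The ring is at groove height, centred and still.

```bash
python3 -c "
from bench import ctrl
print(ctrl.close_job())"
```

```text
the job is handed in; nothing more can be done
None
```

I handed the job in with the vise cranked to a hard stop and the ring held spread at the groove on the pliers' tips; by my measurements it is about 0.3 mm off the spindle axis and at groove height, but I could not measure the jaw force or the ring's clearance directly, and the hand-in gave no verdict.

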